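# Drop in the last pump roller, then hold the spread snap ring at the shaft groove

### The arm

A 7-joint arm with a two-finger parallel gripper is mounted at the origin on a cart in front of the work surface, level with it; the furniture and walls round the work are solid. World frame = base frame: x ahead of the robot, y to its left, z up, the work surface at z = 0. Lengths are in m, angles in degrees, forces in N, time in s.
With the tool pointing down it reaches from about 0.4 to 0.85 m from the base axis. Payload 4.5 kg.
Tool frame: the origin (TCP) lies between the finger pads; the fingertips stand tips_ahead ahead of it and the grasp point (between the pads) lies 11 mm behind it (tips_ahead is the distance from the TCP to the fingertips, in m); z points along the fingers, y is the direction in which the jaws open and shut (so a half turn about z gives the same grasp; the last joint's range is limited). The gripper opens to 85 mm and grips with 20 to 120 N. Pads are 22 mm wide; open, the fingers measure 114 mm over their backs; the gripper's body (76 mm by 85 mm) begins 54 mm behind the grasp point. The pads swing forward as they close: fully open they stand 13 mm farther back than shut.
Start: joints at [79.171, 39.483, -11.15, 89.685, 9.013, 51.709, -12.324], TCP at [0.138, -0.61, 0.239] pointing down, gripper open.
Joint ranges: [-172.22, 172.22], [-26.19, 119.32], [-84.43, 86.54], [7.71, 146.69], [-57.33, 237.33], [2.42, 119.75], [-152.13, 152.13]. Speed limits (degrees/s): [147.25, 147.25, 180, 180, 180, 180, 180].

### API

Orientations are given as [roll, pitch, yaw] about the fixed x, y, z axes, in that order (R = Rz(yaw) Ry(pitch) Rx(roll)).
In Python, from cell import observe, capture, job_done, tips_ahead gives the robot as it stands.
- The arm moves only by the tool arm_command, never from a script. Its arguments are lists of equal length, an entry for each row: "linear": the shift along the tool's x, y, z as a fraction of full scale, a list of three; "delta_rot": the turn, a rotation vector about the tool's x, y, z as a fraction of full scale, a list of three; "jaw": the closure, from 0 (fully open) to 1 (shut). In form: {"linear": [[tx, ty, tz], ...], "delta_rot": [[ax, ay, az], ...], "jaw": [jaw, ...]}. A call has exactly 5 rows; each row is the pose to reach, as a shift and turn from the pose commanded when the call began, along the tool's axes at that moment; what a row does not reach only later rows make up. Full scale, the value 1, is 300 mm for a shift and pi/2 rad for a turn. A row lasts 1/12 s, in which the tool goes at most 41.7 mm and 7.16 degrees, less where a joint would pass 70% of its speed; a pose out of reach is approached as far as the arm can. A call with a number of a shift or a turn outside -1 to 1 is refused whole. A call with a gripper value outside its range is refused whole. The fingers move at their own pace and stop on an object; "newtons" is the grip in N (left out, the last holds). Time passes only in rows, so rows that repeat a pose let the fingers close, or fill a call up. It gives the time, the measured TCP pose, the force and the opening at its end, in the units of the state.
- observe(): the state, without advancing time (a new reading comes with each control period).
- capture(name): name is "scene" or "top"; returns a dict with "color" (384x512x3 uint8, red, green, blue), "z_map" (384x512 float32, m along the optical axis (not along the pixel's ray), 0 where there is no reading), "intrinsics" (3x3 intrinsics, pixels), "k1" (the pictures are not rectified: a ray, as slopes to the right and down, at radius r is drawn at 1 + k1 r^2 times it, then the intrinsics apply), "xyz" and "attitude" of the camera in the world. Camera axes: x right, y up, looking along -z (the intrinsics and any distortion apply to the point x, -y, -z); pixel columns grow to the right and rows downward; lengths in m; the calibration is good to about 2 mm. A picture is of the moment at which its call begins.
- job_done(): hands the job in, once; it reports no verdict.
The state is a dict: "t": time; "q": joint angles; "joint_velocities": joint speeds; "effort": joint torques, N m; "ee_pos": TCP position; "orientation": TCP orientation; "wrist_force": force on the tool from outside, world axes, zero at the start; "ft_torque": the same for the moment, N m; "opening": finger opening in m.
Only numpy, scipy, OpenCV 4.12 (cv2) and the standard library are available. Lean on these libraries where they do the work, as an engineer would, in place of code of your own. Each camera call takes 0.05 s, during which the arm holds its last target.

### The job

Finish the spare pump drum on its round assembly puck: drop the loose steel roller end-down into the drum's one empty pocket so that it goes fully home like the others. Then take the snap-ring pliers out of their stand by squeezing the handles right together, which spreads the snap ring that waits on their points, and slide the spread ring down over the drum's shaft until it is level with the groove. Finish there while still holding: handles squeezed, ring spread all round the shaft and held in the air at the groove by the pliers alone, so that I can check the rollers' end play before it is let snap in; leave the other things on the desk where they are.

Things in the scene. Friction and masses are not known exactly. Their poses are not given: they have to be found in the camera images.
- drum: spare pump drum with a steel shaft, on a grey round puck (88 mm across, 7.5 mm high) fixed to the desk. Origin: centre of the puck's underside, z up along the shaft. Aluminium top flange 72 mm across, its face at z = 68 mm. Six pockets stand on a 53 mm pitch circle round the shaft; five hold rollers, ends flush with the flange; the one on the drum's +x side is empty
- groove (a point): middle of the groove, on the shaft's axis, 6 mm above the flange's face. The shaft has 34 mm diameter and ends 11 mm above this point (last 2.5 mm chamfered); the groove has 31.6 mm diameter and is 6 mm wide
- empty_pocket (a point): centre of the mouth of the drum's empty pocket (15 mm diameter, 60.5 mm deep), in the plane of the flange's face; the shaft's top end stands 17 mm above it, close by
- roller: loose steel roller, 12 mm diameter, 60 mm long, 35 to 70 g, ends chamfered 1.5 mm. It stands upright in a pocket at one end of the black cuvette block (34 x 80 x 27 mm; 14 mm square pockets, floor 3 mm above the desk; a cuvette 54 mm away in the other end pocket). Origin: centre of its lower end, z along it
- roller_top (a point): centre of the roller's upper end
- stand: aluminium stand fixed to the desk: base plate 90 x 72 x 8 mm with a grey spigot (18 mm diameter, top at z = 17 mm), the ring lying round it on 3 mm pads, and on its -x side an upright post 30 mm wide, 86 mm high, with an upward-open notch in which the pliers hang by their pivot bolt. Origin: on the underside, under the spigot. Pliers and ring leave it straight up (18 mm clears the notch)
- pliers: snap-ring pliers in the stand, points down, handles up, closing along the stand's y: two levers between steel link plates, 130 g. They work in reverse: squeezing the handles moves the points apart. Origin: between the two pivots, 75.3 mm above the desk at first, z up towards the handles. The ring sits 60 to 64 mm below the origin on 3 mm pins that end 66 mm below it, under 10 mm shoulders
- left_handle (a point): outer face of the left (+y) grip, 55 mm above the pivots. The two black grips are flat-sided, 16 mm wide, from 26 to 88 mm above the pivots; over the outside they measure about 55 mm here when open and 36 mm squeezed to the stop, when they are parallel. That takes about 10 N; a spring opens them again. 20 to 90 N is a good grip
- right_handle (a point): outer face of the right (-y) grip, 55 mm above the pivots
- left_lever (a joint): how far the handles are squeezed: 0 open, 0.17 rad at the stop (each point has then moved 11 mm outward); the right lever moves with it
- ring: steel snap ring, 4 mm thick, 24 g, a gap between its two eyes (10 mm lugs with 5 mm holes), the pliers' points standing in them; it lies flat on the stand, underside 11 mm above the desk, eyes towards -x. Closed it is 44 mm across, its opening 32.6 mm, too small for the shaft. Origin: centre of the left half's arc, underside; z up. Only the spread points carry it: it drops if the handles open
- ring_back (a point): the ring's back, opposite the gap, at half its thickness; the two halves spring about this point. When fully spread, the shaft's axis belongs 21.5 mm from here towards the midpoint of the two eyes (about 2 mm of room all round), and the eyes' midpoint lies 40 mm from here. The ring can be seen while the pliers carry it
- left_eye (a point): centre of the ring's left (+y) eye at half the ring's thickness, 43.7 mm from the back
- right_eye (a point): centre of the ring's right (-y) eye at half the ring's thickness, 43.7 mm from the back
- ring_opening (a joint): how far the ring is spread: 0 closed, about 0.49 rad with the pliers squeezed to the stop; below 0.4 it does not count as spread
- cuvette: clear plastic cuvette, 12 x 12 x 45 mm, standing in the pocket at the other end of the cuvette block; leave it. Origin at its underside
- beaker: clear beaker, 57 mm diameter, 66 mm high, a bystander; origin at its underside
- small_bottle: white bottle with a white cap, 28 mm diameter, 44 mm high, a bystander; origin at its underside

How it is judged (in metres and radians):
On the way, in this order (a step that is already met when the one before it is completed fails the run):
1. the roller has dropped fully home in the empty pocket and is let go (z of roller in the frame of drum below 0.0105 m and horizontal distance between roller_top and empty_pocket below 0.004 m and contact force between roller and the fingers below 0.3 N), for 0.2 s.
2. the pliers are squeezed, the ring is spread and carried clear of the stand (value of joint ring_opening above 0.4 rad and height (world z) of ring above 0.03 m and contact force between pliers and the fingers above 3 N and contact force between ring and stand below 0.1 N), for 0.2 s.
At the end, for the whole second after the job is handed in: roller home (lower end within 3 mm of the floor) and let go; ring round the shaft, spread over 0.4 rad, back and eyes within 3 mm of the groove's height; fingers hold the pliers, which are clear of the drum; ring clear of the rollers, under 3 N on the drum; all still (all of step 1 and value of joint ring_opening above 0.4 rad and horizontal distance between ring and groove below 0.01 m and horizontal distance between ring_back and groove below 0.025 m and z of ring_back in the frame of groove between -0.003 and 0.003 m and z of left_eye in the frame of groove between -0.003 and 0.003 m and z of right_eye in the frame of groove between -0.003 and 0.003 m and contact force between the fingers and pliers above 3 N and contact force between pliers and drum below 1 N and contact force between ring and drum below 3 N and contact force between ring and roller below 0.3 N and linear speed of ring below 0.02 m/s); the arm keeps its last pose, push and grip.
It fails at once if the ring fell off the pliers (height (world z) of ring below 0.005 m).
It fails at once if a bystander was disturbed (distance of any of beaker, small_bottle from where it was at the start of the episode above 0.03 m or distance of cuvette from where it was at the start of the episode above 0.015 m).
It also fails if it takes over 48 s, if anything falls off the work surface, if the arm or the gripper's body presses on something with over 40 N, if the wrist force passes 120 N, or if a joint passes its speed limit or range.

## Working session

There is one attempt and no reset: what is moved stays moved. The work goes in short steps, Python scripts to look and compute and a tool call to move; the robot and the scene stay as the last step left them, time stands still between calls to the robot, and variables do not carry over. Pictures are saved under pics/ and viewed, and the job is handed in when it is done.

Besides the shell and the picture viewer there is one more tool, called after "Emit:" as name(argument=value, ...) on one line, values as JSON. arm_command: Moves the arm, as the interface text tells. Its arguments: {"type":"object","properties":{"linear":{"type":"array","items":{"type":"array","items":{"type":"number"}}},"delta_rot":{"type":"array","items":{"type":"array","items":{"type":"number"}}},"jaw":{"type":"array","items":{"type":"number"}},"newtons":{"type":"number"}},"required":["linear","delta_rot","jaw"]}

```bash
ls; mkdir -p pics; python3 - <<'E'
from cell import *
import cv2,numpy as np
print(observe()); print(tips_ahead)
for n in("scene","top"):
    c=capture(n); cv2.imwrite(f"pics/{n}0.png",c["color"][:,:,::-1]); np.savez(f"{n}0.npz",**c)
    print({k:v for k,v in c.items() if k not in("color","z_map")})
E
```

```text
pics
{'t': 0.0, 'q': array([ 79.17056312,  39.53531807, -11.14405933,  89.74829521,
         9.01169154,  51.7095056 , -12.32359293]), 'joint_velocities': array([ 0.04791989,  0.09946492, -0.03860081, -0.05565535, -0.01727297,
       -0.03295066, -0.02933491]), 'effort': array([-2.78468733e-04, -5.39606595e+01, -1.26651954e+00, -1.58545625e+01,
        9.08281276e-03,  9.58448712e-03, -8.72400818e-06]), 'ee_pos': array([ 0.13790446, -0.608908  ,  0.23844453]), 'orientation': array([-1.79888923e+02,  7.79333078e-03,  1.27708497e+01]), 'wrist_force': array([-0.42307203,  0.5015483 ,  0.80639837]), 'ft_torque': array([-0.003855  , -0.00927091,  0.03947297]), 'opening': 0.08516254139114762}
0.008
{'intrinsics': array([[373.10098975,   0.        , 255.29299721],
       [  0.        , 373.10098975, 194.69412583],
       [  0.        ,   0.        ,   1.        ]]), 'k1': 0.013180251847889264, 'xyz': array([ 0.07256357, -0.53513863,  0.61939318]), 'attitude': array([ 56.11197544,  -1.00236605, -46.92214659])}
{'intrinsics': array([[441.60428798,   0.        , 252.52153496],
       [  0.        , 441.60428798, 194.98890728],
       [  0.        ,   0.        ,   1.        ]]), 'k1': -0.17064345906477327, 'xyz': array([ 0.43878633, -0.0313803 ,  1.0648426 ]), 'attitude': array([ 11.99353846,  -0.16253037, -90.57858546])}
```

View pics/scene0.png

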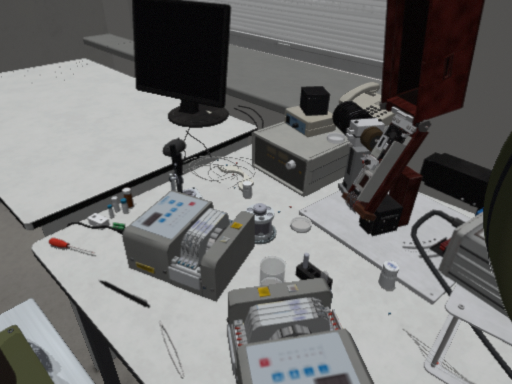

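View pics/top0.png

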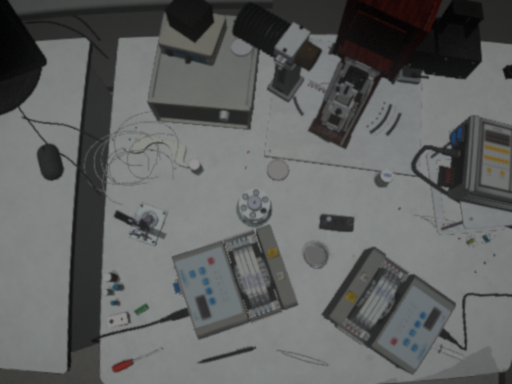

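The top view shows the drum at (254,206), the cuvette block at (337,222), the stand with pliers at (145,222), the beaker at (315,254) and the bottle at (385,177). The arm isn't in the way. Next I'll enlarge these areas.

```bash
cat > h.py <<'E'
import numpy as np,cv2
from scipy.spatial.transform import Rotation as R
def cam(c):
    return c["intrinsics"],float(c["k1"]),np.array(c["xyz"]),R.from_euler('xyz',c["attitude"],degrees=True).as_matrix()
def ray(c,u,v):
    K,k1,p,A=cam(c); D=np.array([k1,0,0,0,0.])
    s=cv2.undistortPoints(np.array([[[u,v]]],float),K,D,None,None)[0,0]
    return p,A@np.array([s[0],-s[1],-1.])
def onz(c,u,v,z):
    p,d=ray(c,u,v); return p+d*(z-p[2])/d[2]
def dep(c,u,v):
    p,d=ray(c,u,v); return p+d*float(c["z_map"][int(round(v)),int(round(u))])
def proj(c,P):
    K,k1,p,A=cam(c); q=A.T@(np.array(P,float)-p); q=q/-q[2]; x,y=q[0],-q[1]
    f=1+k1*(x*x+y*y); return np.array([K[0,0]*x*f+K[0,2],K[1,1]*y*f+K[1,2]])
def cloud(c):
    K,k1,p,A=cam(c); h,w=c["z_map"].shape
    uu,vv=np.meshgrid(np.arange(w),np.arange(h))
    s=cv2.undistortPoints(np.stack([uu,vv],-1).reshape(-1,1,2).astype(float),K,np.array([k1,0,0,0,0.]))[:,0]
    d=np.c_[s[:,0],-s[:,1],-np.ones(len(s))]@A.T
    return (p+d*c["z_map"].reshape(-1,1)).reshape(h,w,3)
def crop(c,u,v,r,name,s=8):
    im=c["color"][max(0,v-r):v+r,max(0,u-r):u+r,::-1]; im=cv2.resize(im,None,fx=s,fy=s,interpolation=cv2.INTER_CUBIC); cv2.imwrite("pics/"+name,im)
def snap(n,name):
    from cell import capture
    c=capture(n); np.savez(name+".npz",**c); return c
E
python3 - <<'E'
from h import *
t=dict(np.load("top0.npz")); s=dict(np.load("scene0.npz"))
def tile(c,pts,name,r=24,k=8):
    o=[]
    for u,v in pts:
        im=c["color"][v-r:v+r,u-r:u+r,::-1]; im=np.clip(im.astype(float)*1.3,0,255).astype('u1');o.append(cv2.resize(im,None,fx=k,fy=k,interpolation=cv2.INTER_CUBIC))
    cv2.imwrite("pics/"+name,np.hstack(o))
tile(t,[(254,206),(337,222)],"t1.png");tile(t,[(142,222)],"t2.png",30,12)
tile(s,[(262,225),(312,275)],"s1.png");tile(s,[(178,170)],"s2.png",36,10)
C=cloud(t)
for n,u,v in [("drum",254,206),("block",337,222),("stand",145,222),("beaker",315,254),("bottle",385,177)]:
    print(n,C[v,u], onz(t,u,v,0))
C=cloud(s)
for n,u,v in [("drum",262,225),("block",312,275)]: print(n,C[v,u])
E
```

```text
drum [ 0.62149669 -0.03934249  0.08486627] [ 0.63731947 -0.04003202  0.        ]
block [ 0.591618   -0.23813977  0.02500821] [ 0.59529364 -0.24311238  0.        ]
stand [0.58462886 0.20417355 0.09903931] [0.59958444 0.22832866 0.        ]
beaker [ 5.17932202e-01 -1.85982338e-01  8.54602267e-05] [ 0.51793855 -0.18599475  0.        ]
bottle [ 0.69452603 -0.35489695  0.05443326] [ 0.70830337 -0.3723256   0.        ]
drum [ 0.6235687  -0.05668663  0.0390525 ]
block [ 0.58416343 -0.23950886  0.02508275]
```

View pics/t1.png

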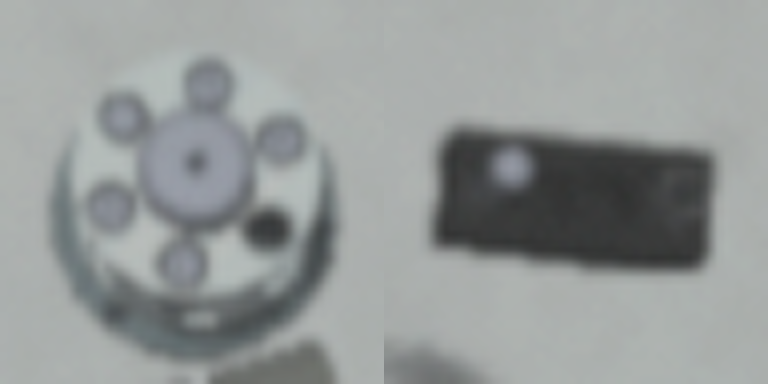

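View pics/t2.png

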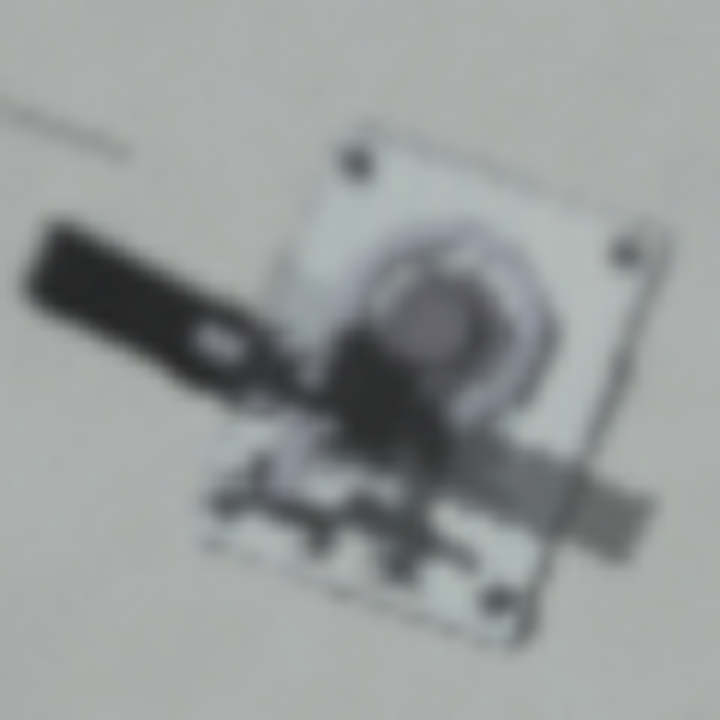

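View pics/s1.png

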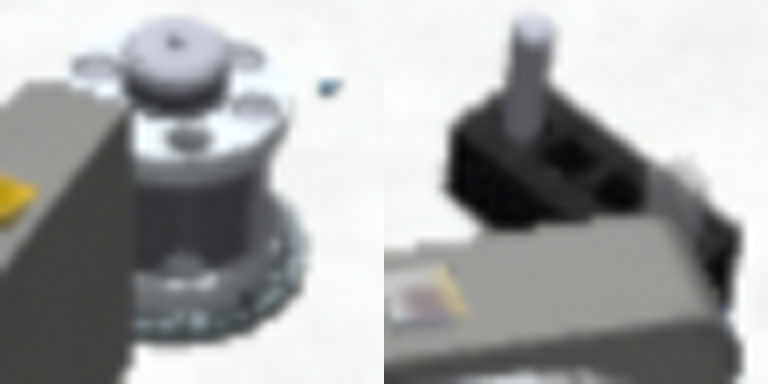

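View pics/s2.png

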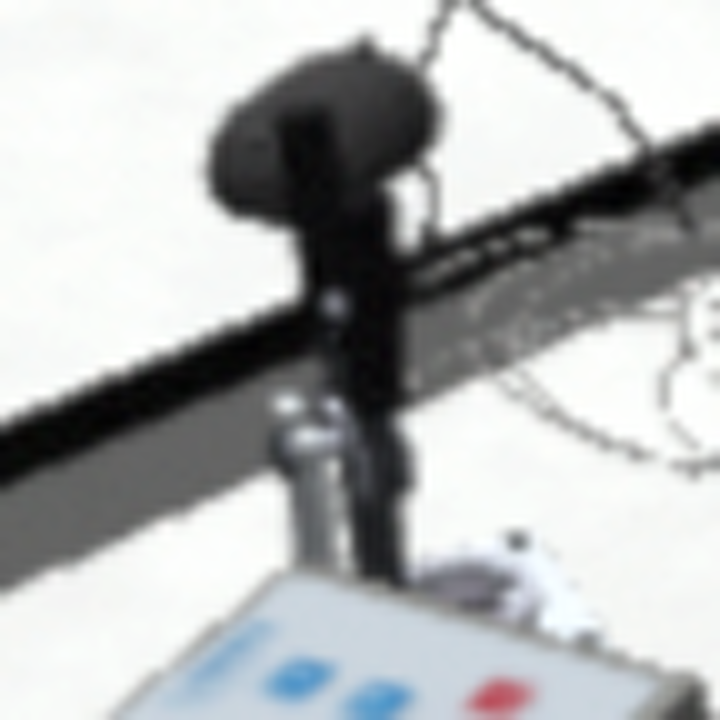

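```bash
python3 - <<'E'
from h import *
t=dict(np.load("top0.npz")); s=dict(np.load("scene0.npz"))
g=cv2.cvtColor(t["color"],cv2.COLOR_RGB2GRAY).astype(float)
# drum
sh=onz(t,230+197/8-.5+.06,182+162/8-.44,.085); pk=onz(t,230+267/8-.44,182+229/8-.44,.068)
print("shaft",sh,"pocket",pk,np.linalg.norm((pk-sh)[:2]),np.degrees(np.arctan2(*(pk-sh)[[1,0]])))
for a,b in [(207,84),(122,117),(281,138),(110,206),(183,264)]:
    p=onz(t,230+a/8-.44,182+b/8-.44,.068); print(np.linalg.norm((p-sh)[:2]),np.degrees(np.arctan2(*(p-sh)[[1,0]])))
print("roller",onz(t,313+128/8-.44,198+167/8-.44,.063))
print("roller scene",onz(s,288+(532-384)/8-.44,251+30/8-.44,.063))
print("shaft scene",onz(s,238+175/8-.44,201+42/8-.44,.085), "pocket",onz(s,238+187/8-.44,201+138/8-.44,.068))
# block orientation (dark mask)
m=(g<75).astype('u1'); m2=np.zeros_like(m); m2[205:240,312:362]=m[205:240,312:362]
cs,_=cv2.findContours(m2,0,2); c=max(cs,key=cv2.contourArea); q=np.array([onz(t,*p[0],.027)[:2] for p in c],'f4'); print("block",cv2.minAreaRect(q))
# stand
print("spigot",onz(t,112+435/12-.45,192+318/12-.45,.017))
for n,a,b in [("h1",355,160),("h2",628,253),("h3",497,600),("h4",225,500)]: print(n,onz(t,112+a/12-.45,192+b/12-.45,.008))
for n,a,b in [("c1",362,122),("c2",670,235),("c3",520,648),("c4",205,545)]: print(n,onz(t,112+a/12-.45,192+b/12-.45,.008))
C=cloud(t).reshape(-1,3); Q=cloud(s).reshape(-1,3)
for nm,D in(("top",C),("scene",Q)):
  k=(abs(D[:,0]-.57)<.12)&(abs(D[:,1]-.21)<.12)&(D[:,2]>.1)&(D[:,2]<.2); print(nm,k.sum()); print(np.round(D[k][::max(1,k.sum()//40)],3).tolist())
k=(abs(C[:,0]-.52)<.05)&(abs(C[:,1]+.19)<.06)&(C[:,2]>.03); print("beaker",k.sum(),C[k].mean(0) if k.any() else 0, C[k].min(0),C[k].max(0))
E
```

```text
shaft [ 0.63110304 -0.03986347  0.085     ] pocket [ 0.61468755 -0.05985132  0.068     ] 0.02586468503489364 -129.3953538109816
0.026473008554606294 -7.1294689827828375
0.027128317778009222 51.83983026371306
0.026439815796817884 -67.4323841993272
0.02661587136860259 110.4194211545598
0.026668922954722826 170.9888441506103
roller [ 0.59460939 -0.21125186  0.063     ]
roller scene [ 0.59235989 -0.21308913  0.063     ]
shaft scene [ 0.63150183 -0.03925618  0.085     ] pocket [ 0.61496665 -0.05992519  0.068     ]
block ((0.589573085308075, -0.23557767271995544), (0.08101645857095718, 0.03543657809495926), 83.44580078125)
spigot [0.60665653 0.21761321 0.017     ]
h1 [0.64097376 0.23768024 0.008     ]
h2 [0.62126528 0.18025991 0.008     ]
h3 [0.55050113 0.20513034 0.008     ]
h4 [0.57089583 0.26201926 0.008     ]
c1 [0.64890598 0.23653825 0.008     ]
c2 [0.62492312 0.17170639 0.008     ]
c3 [0.540804   0.20015282 0.008     ]
c4 [0.5617131  0.26582587 0.008     ]
top 817
[[0.601, 0.252, 0.163], [0.597, 0.245, 0.149], [0.592, 0.247, 0.148], [0.594, 0.241, 0.125], [0.585, 0.254, 0.154], [0.58
[... 1182 characters left out ...]
 0.107], [0.569, 0.203, 0.126], [0.575, 0.202, 0.121], [0.572, 0.203, 0.115], [0.57, 0.202, 0.11], [0.573, 0.207, 0.101], [0.506, 0.129, 0.11], [0.505, 0.12, 0.112], [0.498, 0.118, 0.113], [0.484, 0.127, 0.112], [0.505, 0.107, 0.112], [0.483, 0.121, 0.113], [0.503, 0.102, 0.112], [0.472, 0.123, 0.114], [0.493, 0.104, 0.113], [0.473, 0.12, 0.112], [0.493, 0.101, 0.111], [0.47, 0.112, 0.115], [0.492, 0.091, 0.114], [0.475, 0.103, 0.114], [0.46, 0.113, 0.113], [0.479, 0.093, 0.113], [0.467, 0.099, 0.114], [0.46, 0.102, 0.113], [0.457, 0.098, 0.113], [0.451, 0.094, 0.113]]
beaker 186 [ 0.51714879 -0.18685972  0.05616491] [ 0.48790528 -0.20899586  0.03059277] [ 0.54287388 -0.15558026  0.06884642]
```

Positions agree across the two views to about 2 mm:
- The drum axis is at (0.631,-0.040) with yaw about -128.4°, so the pocket is at (0.6147,-0.0604).
- The roller is at (0.5935,-0.2122).
- The stand yaw is about -19.3°, with the spigot at (0.6067,0.2176).

Next step is a helper that turns a goal into rows.

```bash
cat > go.py <<'E'
import sys
from h import *
from cell import observe
# go.py x y z yaw : total shift (fractions) in current tool frame
def plan(x,y,z,yaw,quiet=False):
    o=observe(); A=R.from_euler('xyz',o["orientation"],degrees=True)
    T=R.from_euler('xyz',[180,0,yaw],degrees=True)
    d=A.inv().apply(np.array([x,y,z])-o["ee_pos"]); rv=(A.inv()*T).as_rotvec()
    n=max(np.linalg.norm(d)/.0417,np.degrees(np.linalg.norm(rv))/7.16)
    print("t",round(o["t"],2),"pos",np.round(o["ee_pos"],4),"rpy",np.round(o["orientation"],2),"F",np.round(o["wrist_force"],1),"open",round(o["opening"],4))
    print("lin",np.round(d/.3,4),"rot",np.round(rv/(np.pi/2),4),"rows",round(n,1))
if __name__=="__main__": plan(*map(float,sys.argv[1:5]))
E
python3 go.py .5935 -.2122 .15 51.6
```

```text
t 0.1 pos [ 0.1379 -0.609   0.2385] rpy [-1.799e+02  1.000e-02  1.277e+01] F [0.2 0.4 0.3] open 0.0857
lin [ 1.7735 -0.9537  0.2965] rot [-1.100e-03 -3.000e-04 -4.314e-01] rows 14.6
```

Emit:
arm_command(linear=[[0.115, -0.062, 0], [0.23, -0.124, 0], [0.345, -0.186, 0], [0.46, -0.248, 0], [0.575, -0.31, 0]], delta_rot=[[0, 0, 0], [0, 0, 0], [0, 0, 0], [0, 0, 0], [0, 0, 0]], jaw=[0.4, 0.4, 0.4, 0.4, 0.4], newtons=50)

```text
t: 0.52
ee_pos: [0.2867, -0.4792, 0.239]
orientation: [-180.0, 0.0, 12.7]
wrist_force: [0.7, -0.9, -0.0]
opening: 0.0514
```

Emit:
arm_command(linear=[[0.115, -0.062, 0], [0.23, -0.124, 0], [0.345, -0.186, 0], [0.46, -0.248, 0], [0.575, -0.31, 0]], delta_rot=[[0, 0, 0], [0, 0, 0], [0, 0, 0], [0, 0, 0], [0, 0, 0]], jaw=[0.4, 0.4, 0.4, 0.4, 0.4])

```text
t: 0.93
ee_pos: [0.4344, -0.3503, 0.2391]
orientation: [-180.0, 0.0, 12.8]
wrist_force: [-0.4, -0.2, -0.3]
opening: 0.0512
```

```bash
python3 go.py .5935 -.2122 .14 51.6
```

```text
t 0.93 pos [ 0.4344 -0.3503  0.2391] rpy [-1.7997e+02  3.0000e-02  1.2770e+01] F [-0.4 -0.2 -0.3] open 0.0512
lin [ 0.619  -0.3317  0.33  ] rot [-4.000e-04  3.000e-04 -4.315e-01] rows 5.6
```

Emit:
arm_command(linear=[[0.1, -0.055, 0.04], [0.2, -0.11, 0.08], [0.3, -0.16, 0.12], [0.4, -0.215, 0.16], [0.5, -0.27, 0.2]], delta_rot=[[0, 0, -0.07], [0, 0, -0.14], [0, 0, -0.21], [0, 0, -0.28], [0, 0, -0.35]], jaw=[0.4, 0.4, 0.4, 0.4, 0.4])

```text
t: 1.35
ee_pos: [0.5626, -0.2386, 0.1784]
orientation: [-180.0, 0.0, 44.6]
wrist_force: [0.3, -0.9, -0.1]
opening: 0.0517
```

```bash
python3 go.py .5935 -.2122 .09 51.6
```

```text
t 1.35 pos [ 0.5626 -0.2386  0.1784] rpy [-1.7997e+02  3.0000e-02  4.4570e+01] F [ 0.3 -0.9 -0.1] open 0.0517
lin [0.1351 0.0098 0.2945] rot [-0.0004  0.0003 -0.0781] rows 2.3
```

Emit:
arm_command(linear=[[0.07, 0.005, 0.06], [0.135, 0.01, 0.12], [0.135, 0.01, 0.2], [0.135, 0.01, 0.25], [0.135, 0.01, 0.25]], delta_rot=[[0, 0, -0.04], [0, 0, -0.078], [0, 0, -0.078], [0, 0, -0.078], [0, 0, -0.078]], jaw=[0.4, 0.4, 0.4, 0.4, 0.4])

```text
t: 1.77
ee_pos: [0.5903, -0.2126, 0.1004]
orientation: [-179.6, 0.2, 51.4]
wrist_force: [-0.1, -0.1, -0.2]
opening: 0.0514
```

```bash
python3 - <<'E'
from h import *
s=snap("scene","s_a"); crop(s,310,250,48,"sa.png",8)
E
python3 go.py .5935 -.2122 .049 51.6
```

```text
t 1.82 pos [ 0.5913 -0.2133  0.1024] rpy [-1.7976e+02  1.2000e-01  5.1300e+01] F [0.5 0.  0.5] open 0.0511
lin [0.0077 0.0042 0.1778] rot [-0.0027  0.0014 -0.0033] rows 1.3
```

View pics/sa.png

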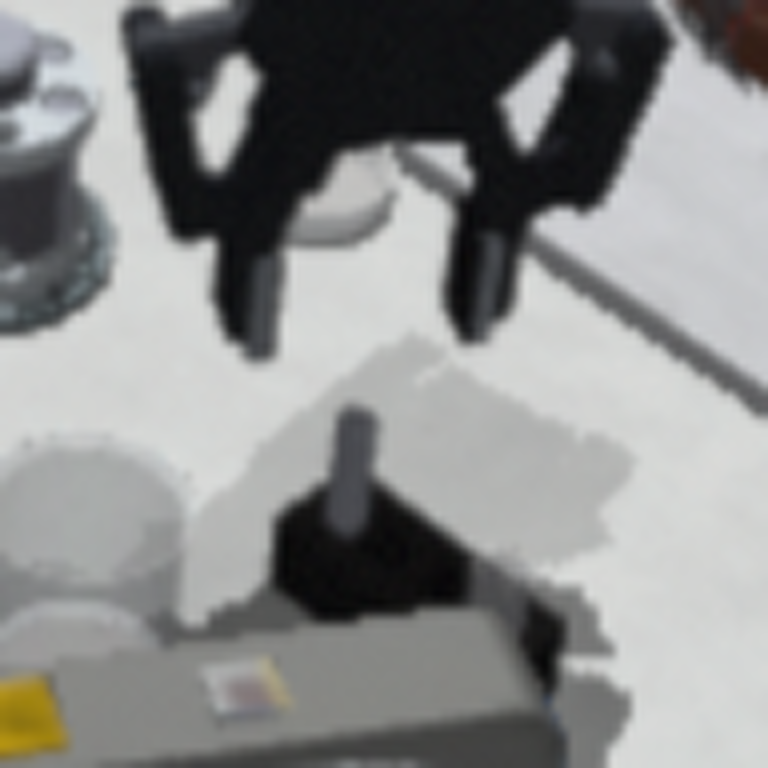

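The open fingers straddle the roller (scene crop: roller top at (355,415), fingers at 255 and 480), so I'll descend and grip.

Emit:
arm_command(linear=[[0.006, 0.003, 0.06], [0.006, 0.003, 0.12], [0.006, 0.003, 0.178], [0.006, 0.003, 0.178], [0.006, 0.003, 0.178]], delta_rot=[[0, 0, -0.002], [0, 0, -0.002], [0, 0, -0.002], [0, 0, -0.002], [0, 0, -0.002]], jaw=[0.4, 0.4, 0.4, 0.4, 0.7], newtons=50)

```text
t: 2.23
ee_pos: [0.5948, -0.2132, 0.0515]
orientation: [180.0, 0.0, 51.4]
wrist_force: [0.5, -1.0, 0.3]
opening: 0.0404
```

Emit:
arm_command(linear=[[0, 0, 0], [0, 0, 0], [0, 0, 0], [0, 0, 0], [0, 0, 0]], delta_rot=[[0, 0, 0], [0, 0, 0], [0, 0, 0], [0, 0, 0], [0, 0, 0]], jaw=[1, 1, 1, 1, 1], newtons=50)

```text
t: 2.65
ee_pos: [0.596, -0.2131, 0.0527]
orientation: [179.8, -0.1, 51.5]
wrist_force: [-1.2, -0.2, 5.3]
opening: 0.0103
```

```bash
python3 - <<'E'
from h import *
s=snap("scene","s_b"); crop(s,310,260,48,"sb.png",8)
E
python3 go.py .5935 -.2122 .049 51.6
```

```text
t 2.7 pos [ 0.596  -0.2131  0.0526] rpy [ 1.7985e+02 -6.0000e-02  5.1460e+01] F [-0.7 -0.4  6.7] open 0.0103
lin [-0.0029 -0.0083  0.0121] rot [ 0.0017 -0.0007 -0.0015] rows 0.1
```

View pics/sb.png

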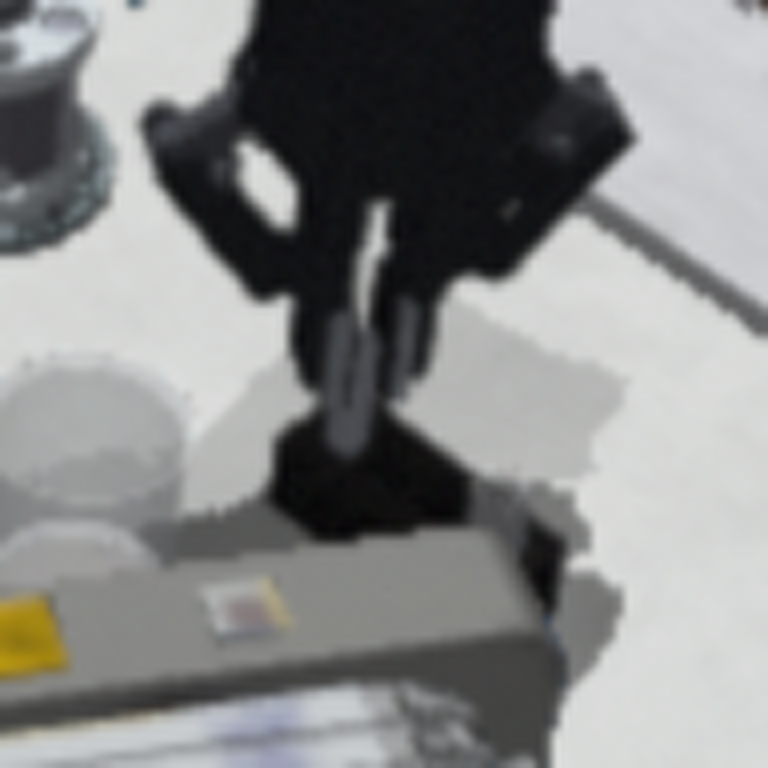

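Emit:
arm_command(linear=[[0, 0, -0.06], [0, 0, -0.12], [0, 0, -0.2], [0, 0, -0.28], [0, 0, -0.28]], delta_rot=[[0, 0, 0], [0, 0, 0], [0, 0, 0], [0, 0, 0], [0, 0, 0]], jaw=[1, 1, 1, 1, 1])

```text
t: 3.12
ee_pos: [0.598, -0.2136, 0.1401]
orientation: [179.5, -0.2, 51.4]
wrist_force: [1.5, -0.2, 0.1]
opening: 0.0101
```

```bash
python3 - <<'E'
from h import *
s=snap("scene","s_c"); im=s["color"][180:280,265:355,::-1]; cv2.imwrite("pics/sc.png",cv2.resize(np.clip(im*1.0,0,255).astype('u1'),None,fx=6,fy=6,interpolation=cv2.INTER_CUBIC))
E
python3 go.py .6147 -.0604 .16 51.6
```

```text
t 3.17 pos [ 0.5969 -0.2133  0.1379] rpy [ 1.7967e+02 -1.4000e-01  5.1450e+01] F [-0.3 -1.3 -0.3] open 0.0096
lin [ 0.436  -0.2708 -0.074 ] rot [ 0.0036 -0.0016 -0.0017] rows 3.7
```

View pics/sc.png

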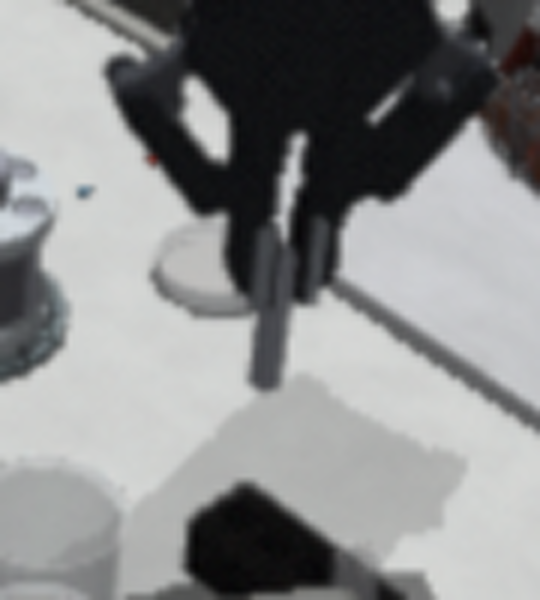

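```bash
cat > rol.py <<'E'
from h import *
def axis(s,u0,u1,v0,v1):
    C=cloud(s)
    out=[]
    for v in range(v0,v1):
        P=C[v,u0:u1]; m=np.abs(P[:,2]-P[:,2])<1
        print(v,np.round(P[:, :]*1000).astype(int).tolist(), s["color"][v,u0:u1].mean(1).astype(int).tolist())
if __name__=="__main__":
    import sys; a=sys.argv; axis(dict(np.load(a[1])),*map(int,a[2:6]))
E
python3 rol.py s_c.npz 304 317 226 246
```

```text
226 [[581, -207, 144], [582, -209, 145], [583, -210, 145], [584, -212, 145], [584, -215, 147], [584, -217, 148], [588, -217, 146], [595, -214, 140], [594, -218, 143], [597, -218, 142], [599, -219, 141], [597, -223, 145], [596, -226, 146]] [35, 18, 31, 54, 70, 65, 50, 70, 74, 67, 31, 26, 50]
227 [[581, -207, 142], [582, -209, 142], [584, -210, 142], [585, -212, 142], [583, -215, 145], [585, -217, 145], [587, -217, 144], [594, -216, 139], [594, -218, 141], [596, -219, 140], [599, -220, 139], [595, -224, 143], [596, -226, 144]] [59, 21, 31, 57, 70, 66, 49, 72, 74, 65, 31, 32, 57]
228 [[581, -208, 140], [582, -209, 140], [584, -210, 139], [584, -213, 141], [583, -216, 143], [586, -216, 142], [588, -217, 141], [593, -216, 137], [595, -218, 137], [596, -219, 137], [599, -220, 136], [595, -224, 141], [597, -226, 141]] [91, 47, 39, 61, 72, 65, 49, 73, 74, 63, 26, 32, 62]
229 [[715, -122, 10], [717, -123, 9], [586, -209, 135], [583, -214, 140], [585, -215, 139], [586, -217, 139], [588, -218, 139], [595, -216, 134], [594, -218, 135], [597, -219, 134], [597, -221, 135], [594, -226, 140], [596, 
[... 3967 characters left out ...]
2], [696, -165, 1], [702, -164, -3], [702, -167, -1], [706, -168, -4]] [208, 196, 140, 86, 74, 75, 79, 112, 173, 184, 178, 177, 179]
244 [[679, -150, -1], [680, -152, 0], [681, -154, 0], [592, -212, 92], [592, -215, 94], [593, -216, 94], [596, -217, 92], [597, -219, 93], [693, -164, -1], [693, -167, 0], [696, -168, -1], [697, -170, 0], [699, -172, 0]] [210, 205, 182, 132, 92, 86, 99, 135, 174, 178, 177, 175, 175]
245 [[675, -153, 0], [679, -153, -2], [678, -156, 0], [680, -158, 0], [683, -159, -1], [73, -535, 619], [685, -164, 0], [686, -166, 1], [688, -167, 0], [693, -167, -2], [692, -171, 1], [695, -172, -1], [694, -175, 1]] [209, 209, 205, 184, 151, 145, 159, 167, 177, 177, 176, 176, 176]
```

Roller held, its lower end at z≈0.09, near-vertical and about (1,2) mm off the TCP. Next I'll move it over the pocket.

Emit:
arm_command(linear=[[0.08, -0.05, -0.06], [0.19, -0.115, -0.08], [0.3, -0.185, -0.08], [0.4, -0.25, -0.08], [0.427, -0.272, -0.08]], delta_rot=[[0, 0, -0.002], [0, 0, -0.002], [0, 0, -0.002], [0, 0, -0.002], [0, 0, -0.002]], jaw=[1, 1, 1, 1, 1])

```text
t: 3.58
ee_pos: [0.611, -0.0524, 0.1585]
orientation: [-179.8, -0.3, 52.2]
wrist_force: [-0.5, 1.8, -0.2]
opening: 0.0098
```

Emit:
arm_command(linear=[[0, 0, 0], [0, 0, 0.02], [0, 0, 0.05], [0, 0, 0.07], [0, 0, 0.07]], delta_rot=[[0, 0, 0], [0, 0, 0], [0, 0, 0], [0, 0, 0], [0, 0, 0]], jaw=[1, 1, 1, 1, 1])

```text
t: 4.0
ee_pos: [0.609, -0.064, 0.1355]
orientation: [-179.8, 0.2, 51.5]
wrist_force: [-0.5, -0.4, -1.3]
opening: 0.0099
```

```bash
python3 - <<'E'
from h import *
s=snap("scene","s_d"); im=s["color"][150:250,220:310,::-1]; cv2.imwrite("pics/sd.png",cv2.resize(im,None,fx=6,fy=6,interpolation=cv2.INTER_CUBIC))
t=snap("top","t_d"); crop(t,254,205,32,"td.png",10)
C=cloud(s)
for z in (.068,): print("pocket px",proj(s,(.6147,-.0604,.068)))
E
python3 go.py .6137 -.0622 .14 51.6
```

```text
pocket px [261.00553119 217.94121242]
t 4.1 pos [ 0.6102 -0.0631  0.137 ] rpy [-1.7995e+02  8.0000e-02  5.1540e+01] F [0.4 0.3 0.4] open 0.0099
lin [ 0.0096  0.0072 -0.01  ] rot [-0.0006  0.0009 -0.0006] rows 0.1
```

View pics/sd.png

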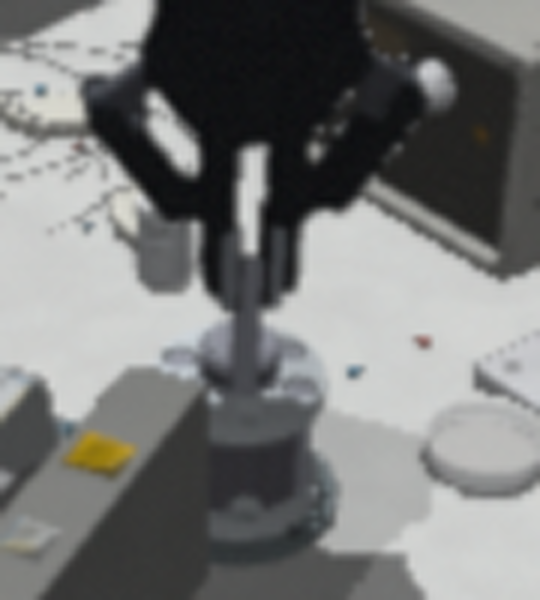

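View pics/td.png

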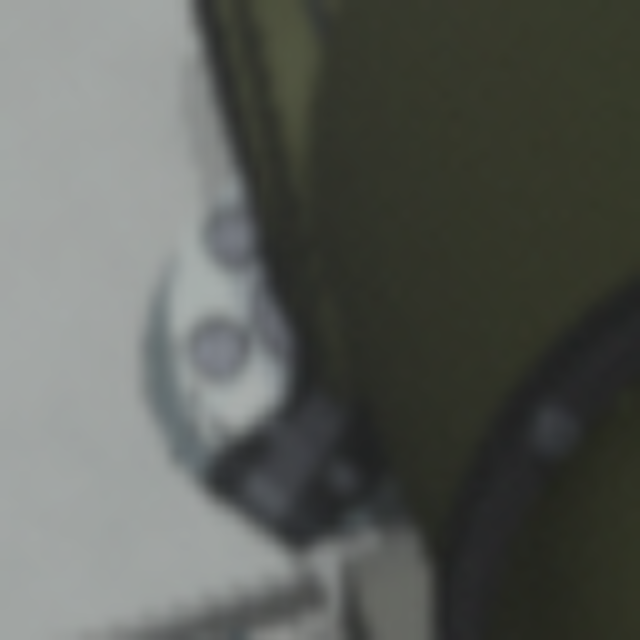

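```bash
python3 - <<'E'
from h import *
s=dict(np.load("s_d.npz")); C=cloud(s)
d=np.array([.68,.73])
for v in range(200,219):
    P=C[v,252:270]; m=(np.hypot(P[:,0]-.609,P[:,1]+.063)<.02)&(P[:,2]>.075)
    m=m&(np.arange(252,270)>=256)&(np.arange(252,270)<=265)
    print(v,(np.where(m)[0]+252).tolist(),np.round(P[m]*1000).astype(int).tolist())
E
```

```text
200 [257, 258, 259, 260, 261, 262, 263, 264, 265] [[595, -64, 132], [595, -67, 134], [597, -68, 133], [604, -65, 128], [605, -67, 129], [608, -68, 128], [611, -68, 126], [606, -76, 133], [606, -78, 134]]
201 [257, 258, 259, 260, 261, 262, 263] [[594, -65, 130], [596, -66, 130], [597, -68, 131], [604, -65, 125], [606, -66, 125], [608, -68, 125], [610, -69, 125]]
202 [259, 260, 261, 262, 263] [[603, -63, 122], [604, -65, 123], [605, -67, 123], [608, -68, 123], [612, -68, 120]]
203 [259, 260, 261, 262, 263] [[604, -62, 119], [604, -65, 120], [605, -67, 121], [608, -68, 119], [610, -70, 119]]
204 [259, 260, 261, 262, 263] [[601, -65, 119], [605, -65, 117], [607, -65, 116], [608, -68, 116], [611, -68, 115]]
205 [259, 260, 261, 262, 263] [[605, -62, 112], [602, -67, 116], [606, -67, 114], [608, -68, 114], [612, -68, 112]]
206 [259, 260, 261, 262, 263] [[603, -63, 111], [603, -66, 112], [604, -69, 113], [608, -68, 111], [613, -67, 107]]
207 [259, 260, 261, 262, 263] [[603, -63, 108], [603, -66, 110], [605, -67, 109], [609, -68, 108], [610, -69, 108]]
208 [259, 260, 261, 262, 263] [[604, -63
[... 172 characters left out ...]
, [609, -68, 102]]
210 [257, 258, 259, 260, 261, 262] [[615, -46, 85], [606, -58, 95], [604, -63, 99], [604, -65, 100], [605, -68, 100], [607, -69, 100]]
211 [257, 258, 259, 260, 261, 262, 263] [[616, -46, 81], [602, -61, 96], [603, -63, 96], [605, -65, 96], [606, -67, 97], [608, -69, 97], [626, -56, 81]]
212 [257, 258, 259, 260, 261, 262, 263] [[616, -46, 78], [604, -60, 91], [606, -61, 91], [604, -66, 94], [606, -67, 94], [608, -68, 93], [626, -56, 78]]
213 [258, 259, 260, 261, 262] [[604, -60, 89], [603, -64, 91], [604, -66, 91], [607, -67, 91], [607, -70, 92]]
214 [259, 260, 261, 262] [[603, -64, 88], [604, -66, 88], [606, -67, 88], [608, -69, 88]]
215 [] []
216 [] []
217 [] []
218 [] []
```

```bash
python3 - <<'E'
from h import *
s=dict(np.load("s_d.npz")); t=dict(np.load("top0.npz"))
for z in (.088,.1,.12): print(z,proj(s,(.6147,-.0604,z)),proj(s,(.6093,-.0622,z)))
g=s["color"].mean(2)
for v in (206,210,213): print(v,g[v,254:270].astype(int))
# pocket check in scene0: dark blob around (261,218)
s0=dict(np.load("scene0.npz")); g0=s0["color"].mean(2).astype(int)
print(g0[212:224,252:272])
E
python3 go.py .6156 -.0613 .137 51.5
```

```text
0.088 [261.22256576 211.30518756] [260.25656006 212.58067024]
0.1 [261.3554232  207.24376792] [260.38275723 208.50901623]
0.12 [261.58139735 200.33721392] [260.59741905 201.58440319]
206 [145 150 149 142 117  78  74  75  79 107 142 141 136 147 155 171]
210 [ 81  91 104 110  92  74  74  73  77  94  96  83 112 164 169 169]
213 [ 82  51  43  47  57  70  74  73  64  49  57  86 125 135 122 125]
[[170 105  54  43  51  62  66  72  74  70  60  52  47  66 127 180 169 161
  170 175]
 [136 129  82  51  41  42  42  45  44  44  41  41  52  81 125 140 126 129
  126 131]
 [117 112  84  82  70  60  44  42  42  46  52  66  87 117 155 127 137 135
  129 132]
 [106  83 104 151 110  95  88  85  78  79  87 120 167 177 181 159 157 154
  151 150]
 [ 80  65 113 181 177 173 169 156 129 129 145 159 187 193 192 187 184 177
  176 172]
 [ 59  58 114 187 192 187 161 122 103 105 113 126 163 192 194 193 192 188
  176 143]
 [ 52  58 113 186 192 185 153  98  84  85  87 100 143 188 191 189 187 176
  140 101]
 [ 49  58 110 181 189 187 171 125  91  84  87 110 157 182 177 153 143 118
   97  90]
 [ 48  53  85 136 154 166 161 148 135 115 115 125 137 131 118 102  96  84
   79 101]
 [ 49  51  67  96 107 112 113 110 107  96  95  98  99  91  86  82  80  76
   78 113]
 [ 50  51  62  83  86  88  89  88  87  85  85  84  83  80  78  73  64  61
   75 116]
 [ 49  50  56  70  75  77  82  83  82  82  80  74  72  65  59  53  47  54
   73 117]]
t 4.1 pos [ 0.6102 -0.0631  0.137 ] rpy [-1.7995e+02  8.0000e-02  5.1540e+01] F [0.4 0.3 0.4] open 0.0099
lin [0.0159 0.0103 0.    ] rot [-0.0006  0.0009  0.0005] rows 0.1
```

Emit:
arm_command(linear=[[0.008, 0.005, 0], [0.016, 0.01, 0], [0.016, 0.01, 0.02], [0.016, 0.01, 0.043], [0.016, 0.01, 0.043]], delta_rot=[[0, 0, 0], [0, 0, 0], [0, 0, 0], [0, 0, 0], [0, 0, 0]], jaw=[1, 1, 1, 1, 1])

```text
t: 4.52
ee_pos: [0.615, -0.0599, 0.1234]
orientation: [-179.9, 0.1, 51.7]
wrist_force: [-0.4, -0.2, -1.0]
opening: 0.01
```

Emit:
arm_command(linear=[[0, 0, 0], [0, 0, 0], [0, 0, 0], [0, 0, 0], [0, 0, 0]], delta_rot=[[0, 0, 0], [0, 0, 0], [0, 0, 0], [0, 0, 0], [0, 0, 0]], jaw=[1, 1, 1, 1, 1])

```text
t: 4.93
ee_pos: [0.6162, -0.0599, 0.1252]
orientation: [180.0, -0.0, 51.6]
wrist_force: [-0.1, -0.4, 0.2]
opening: 0.0096
```

```bash
python3 - <<'E'
from h import *
s=snap("scene","s_e"); im=s["color"][190:240,235:285,::-1]; cv2.imwrite("pics/se.png",cv2.resize(im,None,fx=12,fy=12,interpolation=cv2.INTER_CUBIC))
C=cloud(s); g=s["color"].mean(2).astype(int)
for v in range(204,222):
    P=C[v,254:270]; m=(np.hypot(P[:,0]-.611,P[:,1]+.064)<.014)&(P[:,2]>.072)
    print(v,g[v,256:268].tolist(),(np.where(m)[0]+254).tolist(),np.round(P[m]*1000).astype(int).tolist()[:6])
E
python3 go.py .6156 -.0613 .12 51.5
```

```text
204 [161, 152, 131, 97, 72, 74, 76, 89, 135, 179, 198, 202] [259, 260, 261, 262, 263] [[612, -55, 108], [609, -61, 112], [612, -62, 112], [613, -64, 112], [614, -66, 113]]
205 [151, 149, 136, 92, 74, 75, 76, 90, 126, 149, 172, 184] [259, 260, 261, 262, 263] [[612, -55, 106], [610, -60, 109], [611, -62, 109], [613, -64, 109], [616, -64, 108]]
206 [149, 148, 135, 91, 73, 74, 75, 91, 127, 139, 136, 147] [259, 260, 261, 262, 263] [[611, -56, 103], [610, -60, 106], [611, -62, 106], [612, -65, 107], [616, -64, 105]]
207 [147, 143, 131, 88, 73, 74, 76, 90, 124, 133, 123, 127] [259, 260, 261, 262, 263] [[612, -55, 99], [611, -59, 102], [612, -62, 103], [614, -63, 102], [616, -64, 102]]
208 [123, 101, 91, 75, 73, 74, 75, 77, 90, 100, 114, 129] [259, 260, 261, 262, 263] [[610, -57, 98], [611, -59, 99], [612, -62, 100], [614, -63, 100], [617, -64, 99]]
209 [93, 78, 73, 70, 72, 74, 73, 71, 72, 77, 103, 141] [259, 260, 261, 262, 263] [[610, -57, 96], [612, -59, 96], [611, -62, 98], [613, -64, 98], [617, -64, 95]]
210 [77, 76, 75, 70, 72, 75, 73, 68, 64, 74, 112, 165] [259, 260, 261, 262, 263] [[6
[... 733 characters left out ...]
74, 71, 71, 74, 74, 73, 74, 80, 83, 85, 85] [259, 260, 261, 262, 263] [[611, -57, 77], [611, -60, 79], [612, -62, 79], [614, -64, 79], [617, -64, 77]]
216 [83, 84, 82, 83, 82, 81, 81, 82, 83, 85, 84, 84] [261] [[613, -61, 75]]
217 [84, 84, 84, 86, 88, 88, 88, 86, 84, 84, 84, 85] [] []
218 [84, 83, 84, 85, 87, 88, 88, 85, 82, 84, 84, 84] [] []
219 [84, 84, 84, 83, 82, 81, 82, 84, 83, 83, 84, 85] [] []
220 [85, 84, 84, 86, 81, 79, 79, 85, 84, 85, 87, 86] [] []
221 [88, 88, 88, 88, 87, 85, 86, 88, 87, 88, 87, 87] [] []
t 4.98 pos [ 0.6162 -0.0599  0.1252] rpy [ 1.7998e+02 -1.0000e-02  5.1650e+01] F [ 0.6  0.2 -1.4] open 0.0095
lin [-0.005   0.0012  0.0173] rot [ 0.0002 -0.0001  0.0016] rows 0.1
```

View pics/se.png

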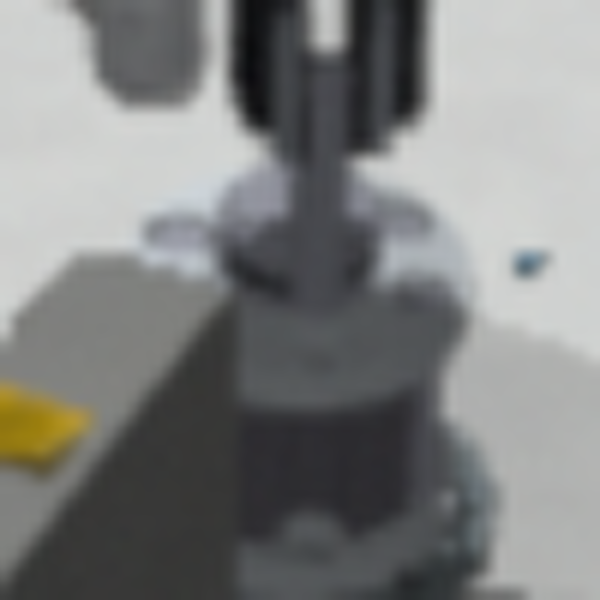

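Emit:
arm_command(linear=[[-0.005, 0, 0], [-0.009, -0.001, 0], [-0.009, -0.001, 0.015], [-0.009, -0.001, 0.03], [-0.009, -0.001, 0.04]], delta_rot=[[0, 0, 0], [0, 0, 0], [0, 0, 0], [0, 0, 0], [0, 0, 0]], jaw=[1, 1, 1, 1, 1])

```text
t: 5.4
ee_pos: [0.6138, -0.0618, 0.1122]
orientation: [-180.0, 0.0, 51.6]
wrist_force: [-0.2, -0.5, 0.1]
opening: 0.0098
```

Emit:
arm_command(linear=[[0, 0, 0], [0, 0, 0], [0, 0, 0], [0, 0, 0], [0, 0, 0]], delta_rot=[[0, 0, 0], [0, 0, 0], [0, 0, 0], [0, 0, 0], [0, 0, 0]], jaw=[1, 1, 1, 1, 1])

```text
t: 5.82
ee_pos: [0.6143, -0.0618, 0.1131]
orientation: [180.0, -0.0, 51.7]
wrist_force: [0.4, 0.2, -0.6]
opening: 0.0096
```

Lower end should now be about 5 mm inside the pocket with no force. I'll continue to tips just above the shaft end.

Emit:
arm_command(linear=[[0, 0, 0.014], [0, 0, 0.028], [0, 0, 0.042], [0, 0, 0.05], [0, 0, 0.05]], delta_rot=[[0, 0, 0], [0, 0, 0], [0, 0, 0], [0, 0, 0], [0, 0, 0]], jaw=[1, 1, 1, 1, 1])

```text
t: 6.23
ee_pos: [0.6138, -0.0618, 0.0971]
orientation: [-180.0, 0.0, 51.7]
wrist_force: [0.2, -1.0, -0.2]
opening: 0.0098
```

```bash
python3 - <<'E'
from h import *
s=snap("scene","s_f"); im=s["color"][190:240,235:285,::-1]; cv2.imwrite("pics/sf.png",cv2.resize(im,None,fx=12,fy=12,interpolation=cv2.INTER_CUBIC))
E
python3 go.py .6138 -.0618 .097 51.5
```

```text
t 6.28 pos [ 0.614  -0.0618  0.0975] rpy [-1.7996e+02  3.0000e-02  5.1650e+01] F [-0.3  0.1 -0.4] open 0.0099
lin [-0.0004 -0.0003  0.0016] rot [-0.0004  0.0003  0.0017] rows 0.0
```

View pics/sf.png

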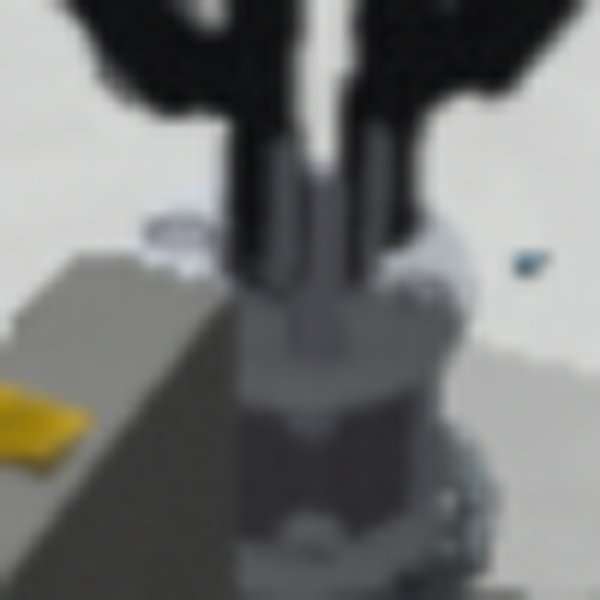

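The roller's visible part now ends at the pocket's rim (crop row 350) though it has moved 28 mm lower, so it is in the pocket. Releasing.

Emit:
arm_command(linear=[[0, 0, 0], [0, 0, 0], [0, 0, 0], [0, 0, 0], [0, 0, 0]], delta_rot=[[0, 0, 0], [0, 0, 0], [0, 0, 0], [0, 0, 0], [0, 0, 0]], jaw=[0.7, 0.7, 0.7, 0.6, 0.6])

```text
t: 6.7
ee_pos: [0.6143, -0.0618, 0.0982]
orientation: [180.0, -0.0, 51.6]
wrist_force: [-0.5, -0.0, -0.1]
opening: 0.0343
```

Emit:
arm_command(linear=[[0, 0, -0.07], [0, 0, -0.18], [0, 0, -0.3], [0, 0, -0.42], [0, 0, -0.45]], delta_rot=[[0, 0, 0], [0, 0, 0], [0, 0, 0], [0, 0, 0], [0, 0, 0]], jaw=[0, 0, 0, 0, 0])

```text
t: 7.12
ee_pos: [0.6175, -0.0616, 0.2391]
orientation: [179.5, -0.4, 51.6]
wrist_force: [0.6, 0.5, -0.4]
opening: 0.0854
```

```bash
python3 - <<'E'
from h import *
s=snap("scene","s_g"); im=s["color"][190:240,235:285,::-1]; cv2.imwrite("pics/sg.png",cv2.resize(im,None,fx=12,fy=12,interpolation=cv2.INTER_CUBIC))
E
python3 go.py .5836 .2257 .24 160.7;python3 go.py .5836 .2257 .24 -19.3; python3 -c "
from cell import observe;print(observe()['q'])"
```

```text
t 7.17 pos [ 0.6173 -0.0617  0.2386] rpy [179.54  -0.35  51.62] F [ 0.1 -0.6 -0. ] open 0.0853
lin [ 0.6811 -0.6828 -0.0061] rot [ 0.0072  0.0022 -1.212 ] rows 15.2
t 7.17 pos [ 0.6173 -0.0617  0.2386] rpy [179.54  -0.35  51.62] F [ 0.1 -0.6 -0. ] open 0.0853
lin [ 0.6811 -0.6828 -0.0061] rot [ 0.002  -0.0066  0.788 ] rows 9.9
[ 11.07740009  39.36565339 -17.26843893  90.98144035  14.02563386
  51.20175685 -49.59758266]
```

View pics/sg.png

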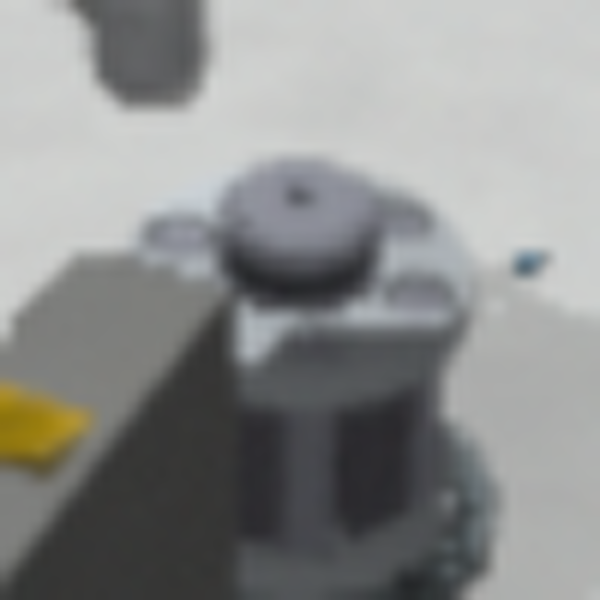

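The pocket window now shows the roller standing inside, flush at the mouth (crop (315,330)). I'll move toward the stand in the meantime.

Emit:
arm_command(linear=[[0.09, -0.09, 0], [0.18, -0.18, 0], [0.27, -0.27, 0], [0.36, -0.36, 0], [0.45, -0.45, 0]], delta_rot=[[0.001, 0, -0.075], [0.002, 0, -0.15], [0.003, 0, -0.225], [0.005, 0.001, -0.3], [0.005, 0.001, -0.375]], jaw=[0, 0, 0, 0, 0])

```text
t: 7.58
ee_pos: [0.591, 0.129, 0.2317]
orientation: [-179.5, -0.2, 85.7]
wrist_force: [0.9, -0.3, 0.0]
opening: 0.0855
```

```bash
python3 - <<'E'
from h import *
t=dict(np.load("top0.npz")); s=dict(np.load("scene0.npz"))
a=np.radians(-19.3); X=np.array([np.cos(a),np.sin(a)]); Y=np.array([-X[1],X[0]]); O=np.array([.5836,.2257])
for n,c in(("top",t),("scene",s)):
    D=cloud(c).reshape(-1,3); k=(np.hypot(*(D[:,:2]-O).T)<.06)&(D[:,2]>.1)&(D[:,2]<.175); D=D[k]
    x=(D[:,:2]-O)@X*1000; y=(D[:,:2]-O)@Y*1000; z=D[:,2]*1000
    for lo,hi in((155,172),(140,155),(125,140),(110,125)):
        for sg in(1,-1):
            m=(z>lo)&(z<hi)&(y*sg>0)
            if m.sum()>2: print(n,lo,sg,m.sum(),"x",np.percentile(x[m],[5,50,95]).round(1),"y",np.percentile(y[m],[5,50,95]).round(1))
t1=snap("top","t_h"); crop(t1,254,205,24,"th.png",10)
E
python3 go.py .5836 .2257 .24 160.7
```

```text
top 155 1 37 x [-5.9  0.7  7.6] y [23.3 26.6 31.1]
top 155 -1 34 x [-6.7  0.   7.1] y [-31.9 -28.6 -24.6]
top 140 1 29 x [-7.6  0.1  7.6] y [20.2 22.5 26.6]
top 140 -1 5 x [-5.8 -3.2  3.1] y [-30.9 -30.5 -29. ]
top 125 1 26 x [-7.2 -0.3  6.7] y [17.3 19.5 21.4]
top 125 -1 8 x [-7.6 -0.7  6.5] y [-28.6 -26.6 -24.5]
top 110 1 35 x [-6.7  0.3  7.3] y [ 7.2 15.9 18.3]
top 110 -1 7 x [-7.8 -3.1  1.9] y [-25.6 -24.1 -10.6]
scene 155 1 25 x [-5.   2.   7.5] y [21.  23.3 28.3]
scene 155 -1 25 x [-6.8 -1.   6.5] y [-33.7 -31.3 -28.7]
scene 140 1 32 x [-6.2  0.6  7.7] y [19.8 21.7 25. ]
scene 140 -1 27 x [-6.6 -0.3  6. ] y [-33.6 -30.4 -26.5]
scene 125 1 26 x [-6.3 -2.2  4.1] y [16.3 19.3 23.4]
scene 125 -1 30 x [-6.6  0.1  8.4] y [-30.5 -26.5 -21.5]
scene 110 1 21 x [-6.3 -2.2  1.6] y [12.1 15.8 20. ]
scene 110 -1 28 x [-6.  -0.5  8. ] y [-27.  -25.1 -23.1]
t 7.63 pos [0.5888 0.1412 0.2324] rpy [-179.44   -0.77   86.72] F [-0.7  8.8  0.7] open 0.0852
lin [ 0.2806 -0.0338 -0.0212] rot [ 2.00e-04 -1.14e-02 -8.22e-01] rows 10.3
```

View pics/th.png

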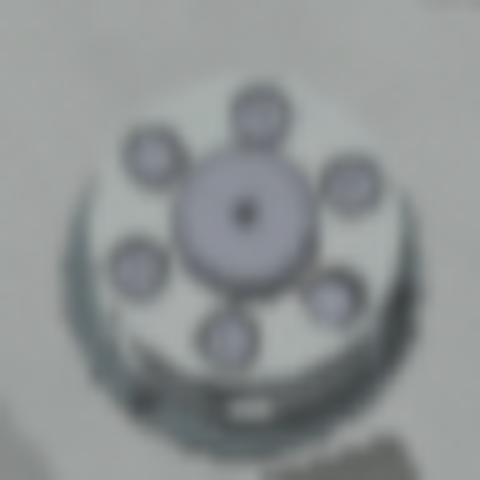

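All six pockets are filled. The handle centre lies within about 1 mm of my estimate, so I'll continue to (0.5832,0.2246), yaw 160.7.

Emit:
arm_command(linear=[[0.04, -0.005, -0.01], [0.08, -0.01, -0.02], [0.12, -0.014, -0.02], [0.16, -0.019, -0.02], [0.2, -0.024, -0.02]], delta_rot=[[0, 0, -0.075], [0, 0, -0.15], [0, 0, -0.225], [0, 0, -0.3], [0, 0, -0.375]], jaw=[0, 0, 0, 0, 0])

```text
t: 8.05
ee_pos: [0.5892, 0.1882, 0.2379]
orientation: [-179.7, -0.4, 119.4]
wrist_force: [-0.1, -0.6, 0.2]
opening: 0.0854
```

```bash
python3 go.py .5832 .2246 .24 160.7
```

```text
t 8.05 pos [0.5892 0.1882 0.2379] rpy [-179.67   -0.4   119.45] F [-0.1 -0.6  0.2] open 0.0854
lin [ 0.1156  0.0423 -0.0063] rot [-0.0019 -0.0056 -0.4583] rows 5.8
```

Emit:
arm_command(linear=[[0.03, 0.01, 0], [0.06, 0.02, 0], [0.09, 0.032, 0], [0.115, 0.042, 0], [0.115, 0.042, 0]], delta_rot=[[0, 0, -0.075], [0, 0, -0.15], [0, 0, -0.225], [0, 0, -0.3], [0, 0, -0.375]], jaw=[0, 0, 0, 0, 0])

```text
t: 8.47
ee_pos: [0.5827, 0.2265, 0.2383]
orientation: [179.9, -0.6, 153.4]
wrist_force: [-0.6, 0.3, 0.6]
opening: 0.0854
```

Emit:
arm_command(linear=[[0, 0, 0], [0, 0, 0], [0, 0, 0], [0, 0, 0], [0, 0, 0]], delta_rot=[[0, 0, -0.05], [0, 0, -0.075], [0, 0, -0.075], [0, 0, -0.075], [0, 0, -0.075]], jaw=[0, 0, 0, 0, 0])

```text
t: 8.88
ee_pos: [0.5837, 0.2241, 0.2388]
orientation: [180.0, -0.5, 159.6]
wrist_force: [-1.2, 0.5, -0.0]
opening: 0.085
```

```bash
python3 go.py .5832 .2246 .2 160.7
```

```text
t 8.88 pos [0.5837 0.2241 0.2388] rpy [179.95  -0.48 159.57] F [-1.2  0.5 -0. ] open 0.085
lin [0.0012 0.0007 0.1292] rot [ 0.0006 -0.0053 -0.0126] rows 0.9
```

Emit:
arm_command(linear=[[0.001, 0.001, 0.05], [0.001, 0.001, 0.12], [0.001, 0.001, 0.18], [0.001, 0.001, 0.2], [0.001, 0.001, 0.2]], delta_rot=[[0.001, -0.005, -0.012], [0.001, -0.005, -0.012], [0.001, -0.005, -0.012], [0.001, -0.005, -0.012], [0.001, -0.005, -0.012]], jaw=[0, 0, 0, 0, 0])

```text
t: 9.3
ee_pos: [0.5825, 0.2242, 0.1777]
orientation: [-179.8, -0.1, 160.7]
wrist_force: [-0.8, 0.4, -0.2]
opening: 0.0854
```

```bash
python3 - <<'E'
from h import *
s=snap("scene","s_i"); im=s["color"][110:205,130:230,::-1]; cv2.imwrite("pics/si.png",cv2.resize(im,None,fx=6,fy=6,interpolation=cv2.INTER_CUBIC))
E
python3 go.py .5832 .2246 .1215 160.7
```

```text
t 9.35 pos [0.5832 0.225  0.1791] rpy [-1.7997e+02 -3.0000e-02  1.6071e+02] F [0.2 0.4 0.3] open 0.0857
lin [-0.0005 -0.0011  0.1921] rot [-0.0004 -0.0003  0.0001] rows 1.4
```

View pics/si.png

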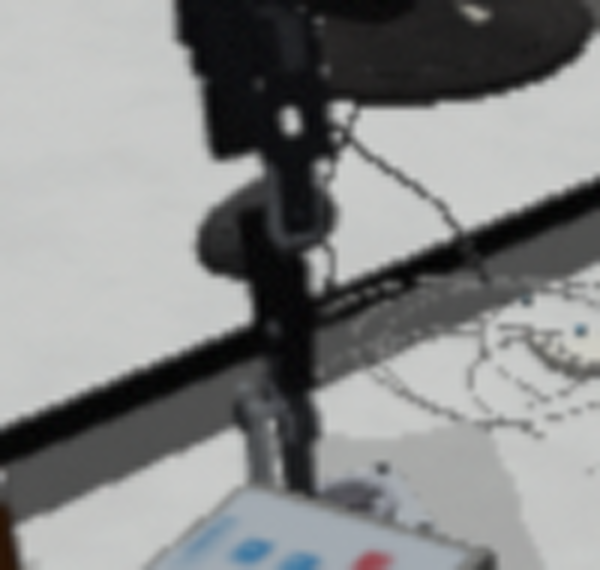

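Emit:
arm_command(linear=[[0, -0.001, 0.04], [0, -0.001, 0.08], [0, -0.001, 0.13], [0, -0.001, 0.17], [0, -0.001, 0.19]], delta_rot=[[0, 0, 0], [0, 0, 0], [0, 0, 0], [0, 0, 0], [0, 0, 0]], jaw=[0, 0, 0, 0, 0])

```text
t: 9.77
ee_pos: [0.5826, 0.224, 0.1204]
orientation: [-179.9, -0.1, 160.7]
wrist_force: [-0.6, 0.5, -0.3]
opening: 0.0853
```

Emit:
arm_command(linear=[[0, 0, 0], [0, 0, 0], [0, 0, 0], [0, 0, 0], [0, 0, 0]], delta_rot=[[0, 0, 0], [0, 0, 0], [0, 0, 0], [0, 0, 0], [0, 0, 0]], jaw=[0.2, 0.3, 0.35, 0.4, 0.45], newtons=60)

```text
t: 10.18
ee_pos: [0.5846, 0.2266, 0.1247]
orientation: [179.7, 0.2, 160.7]
wrist_force: [0.7, -0.7, 5.9]
opening: 0.0473
```

Emit:
arm_command(linear=[[0, 0, 0], [0, 0, 0], [0, 0, 0], [0, 0, 0], [0, 0, 0]], delta_rot=[[0, 0, 0], [0, 0, 0], [0, 0, 0], [0, 0, 0], [0, 0, 0]], jaw=[0.5, 0.55, 0.6, 0.65, 0.7], newtons=60)

```text
t: 10.6
ee_pos: [0.5851, 0.2254, 0.1264]
orientation: [179.8, 0.3, 160.7]
wrist_force: [-2.3, -2.4, 18.0]
opening: 0.0291
```

Emit:
arm_command(linear=[[0, 0, 0], [0, 0, 0], [0, 0, 0], [0, 0, 0], [0, 0, 0]], delta_rot=[[0, 0, 0], [0, 0, 0], [0, 0, 0], [0, 0, 0], [0, 0, 0]], jaw=[1, 1, 1, 1, 1], newtons=60)

```text
t: 11.02
ee_pos: [0.5852, 0.2253, 0.1264]
orientation: [179.8, 0.3, 160.7]
wrist_force: [-2.5, -3.3, 17.9]
opening: 0.029
```

```bash
python3 - <<'E'
from h import *
s=snap("scene","s_j"); im=s["color"][110:205,130:230,::-1]; cv2.imwrite("pics/sj.png",cv2.resize(im,None,fx=6,fy=6,interpolation=cv2.INTER_CUBIC))
t=snap("top","t_j"); crop(t,148,222,30,"tj.png",12)
E
python3 go.py .5832 .2246 .1215 160.7
```

```text
t 11.12 pos [0.5852 0.2253 0.1264] rpy [179.84   0.28 160.68] F [-1.9 -4.2 17.1] open 0.0291
lin [ 0.0054 -0.0045  0.0162] rot [ 0.0018  0.0032 -0.0002] rows 0.1
```

View pics/sj.png

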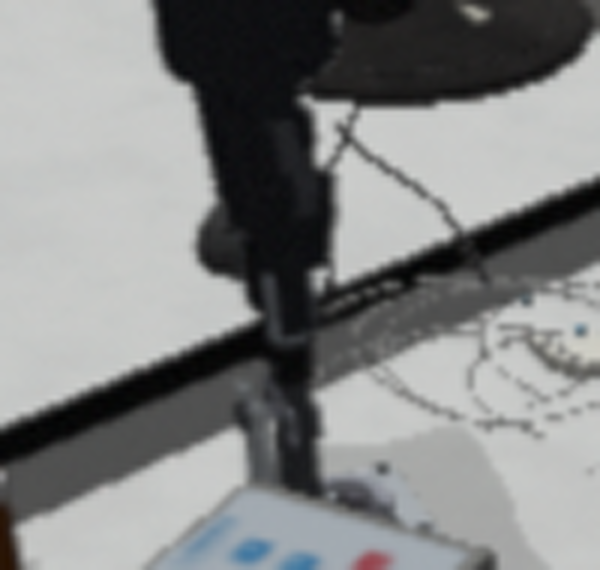

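View pics/tj.png

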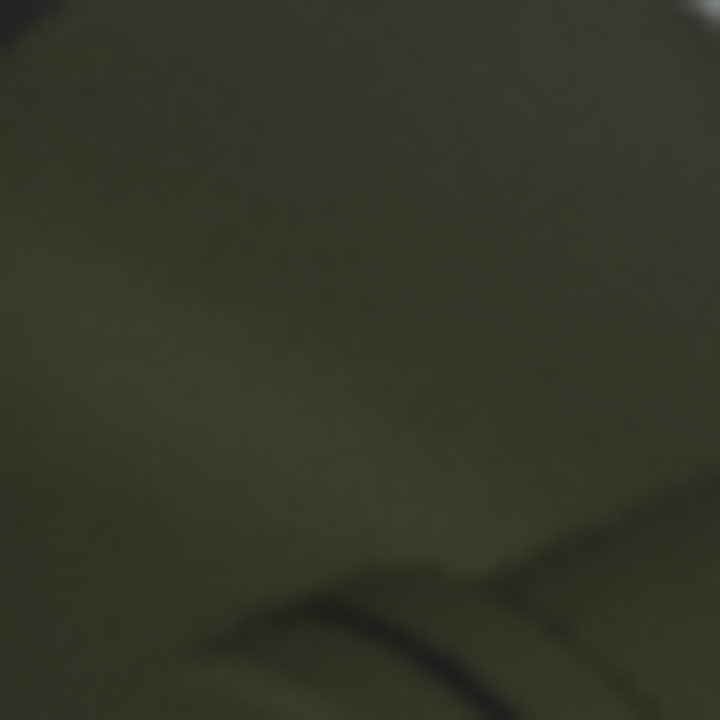

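Emit:
arm_command(linear=[[0, 0, -0.015], [0, 0, -0.035], [0, 0, -0.06], [0, 0, -0.085], [0, 0, -0.11]], delta_rot=[[0, 0, 0], [0, 0, 0], [0, 0, 0], [0, 0, 0], [0, 0, 0]], jaw=[1, 1, 1, 1, 1], newtons=60)

```text
t: 11.53
ee_pos: [0.5831, 0.2245, 0.156]
orientation: [-180.0, -0.0, 160.7]
wrist_force: [-0.1, -0.1, -1.5]
opening: 0.0285
```

```bash
python3 - <<'E'
from h import *
s=snap("scene","s_k"); im=s["color"][100:205,130:230,::-1]; cv2.imwrite("pics/sk.png",cv2.resize(im,None,fx=6,fy=5.7,interpolation=cv2.INTER_CUBIC))
E
python3 go.py .5832 .2246 .1215 160.7
```

```text
t 11.58 pos [0.5839 0.2252 0.1576] rpy [1.7991e+02 1.0000e-01 1.6072e+02] F [-1.  -0.1 -0.6] open 0.0282
lin [ 0.0019 -0.0029  0.1205] rot [0.001  0.0011 0.0002] rows 0.9
```

View pics/sk.png

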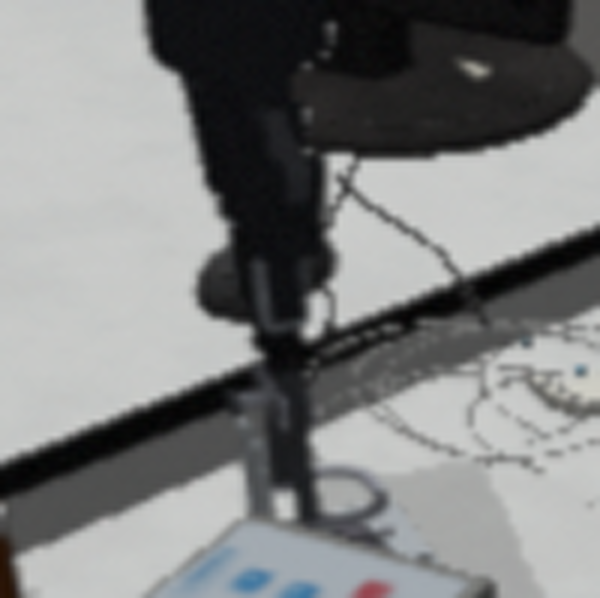

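The pliers are lifting with the ring on their points (crop (350,490)). I'll go on up.

Emit:
arm_command(linear=[[0, 0, -0.05], [0, 0, -0.11], [0, 0, -0.18], [0, 0, -0.25], [0, 0, -0.3]], delta_rot=[[0, 0, 0], [0, 0, 0], [0, 0, 0], [0, 0, 0], [0, 0, 0]], jaw=[1, 1, 1, 1, 1])

```text
t: 12.0
ee_pos: [0.5835, 0.2251, 0.2474]
orientation: [179.9, 0.1, 160.7]
wrist_force: [-0.1, 0.8, -1.6]
opening: 0.0288
```

```bash
python3 - <<'E'
from h import *
s=snap("scene","s_l"); im=s["color"][80:185,130:230,::-1]; cv2.imwrite("pics/sl.png",cv2.resize(im,None,fx=6,fy=5.7,interpolation=cv2.INTER_CUBIC))
E
python3 go.py .5832 .2246 .25 160.7
```

```text
t 12.05 pos [0.5847 0.2262 0.2501] rpy [179.72   0.24 160.71] F [-0.3  1.2  0.5] open 0.0289
lin [ 0.0029 -0.0066  0.0003] rot [0.0031 0.0026 0.0002] rows 0.1
```

View pics/sl.png

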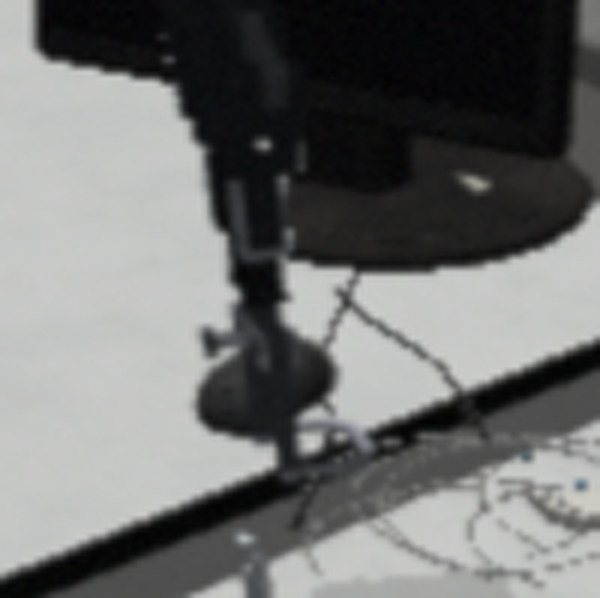

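```bash
cat > ring.py <<'E'
from h import *
import sys
# ring points from depth: in region around predicted ring, z window
def ring(s,cx,cy,zlo,zhi,r=.035):
    C=cloud(s); m=(np.hypot(C[...,0]-cx,C[...,1]-cy)<r)&(C[...,2]>zlo)&(C[...,2]<zhi)
    vs,us=np.where(m); return us,vs,C[m]
if __name__=="__main__":
    s=dict(np.load(sys.argv[1])); cx,cy,zl,zh=map(float,sys.argv[2:6])
    u,v,P=ring(s,cx,cy,zl,zh)
    a=np.radians(-19.3); X=np.array([np.cos(a),np.sin(a)]); Y=np.array([-X[1],X[0]])
    l=(P[:,:2]-[cx,cy])
    for i in range(len(u)): print(u[i],v[i],"lx %.1f ly %.1f z %.1f"%(l[i]@X*1000,l[i]@Y*1000,P[i,2]*1000),s["color"][v[i],u[i]])
E
python3 ring.py s_l.npz .6022 .22 .118 .155 | awk '{print}' | head -150
```

```text
171 149 lx -24.0 ly 19.7 z 154.1 [36 36 38]
171 150 lx -24.4 ly 19.6 z 151.2 [34 35 36]
173 150 lx -21.1 ly 11.2 z 154.3 [25 28 29]
174 150 lx -18.8 ly 9.5 z 154.7 [24 25 28]
172 151 lx -24.6 ly 9.4 z 152.9 [27 27 29]
173 151 lx -21.7 ly 10.1 z 152.0 [27 28 30]
174 151 lx -18.2 ly 13.3 z 149.7 [26 27 30]
172 152 lx -24.3 ly 12.0 z 148.7 [26 29 31]
173 152 lx -22.0 ly 10.3 z 149.0 [25 26 28]
174 152 lx -18.8 ly 12.2 z 147.4 [26 27 29]
172 153 lx -24.7 ly 11.5 z 146.0 [27 28 30]
173 153 lx -21.7 ly 12.6 z 144.8 [26 27 29]
174 153 lx -19.4 ly 11.1 z 144.9 [28 28 30]
180 153 lx 1.6 ly 27.5 z 132.5 [149 150 153]
181 153 lx 3.0 ly 22.5 z 134.5 [165 167 170]
182 153 lx 6.1 ly 23.5 z 133.4 [162 165 168]
183 153 lx 8.3 ly 21.0 z 134.1 [162 164 168]
184 153 lx 10.7 ly 19.8 z 134.1 [157 158 162]
185 153 lx 13.6 ly 19.9 z 133.4 [152 154 157]
186 153 lx 15.7 ly 17.3 z 134.1 [173 175 177]
172 154 lx -24.7 ly 12.8 z 142.3 [28 29 30]
173 154 lx -21.7 ly 13.7 z 141.2 [27 27 30]
174 154 lx -19.0 ly 13.9 z 140.5 [26 28 30]
175 154 lx -16.4 ly 13.4 z 140.2 [28 29 32]
180 154 lx -0.7 ly 20.3 z 133.3 [119
[... 3064 characters left out ...]
1 lx 5.1 ly -30.0 z 134.8 [62 63 67]
189 161 lx 7.9 ly -29.7 z 134.0 [62 63 67]
190 161 lx 11.2 ly -27.9 z 132.3 [64 64 67]
178 162 lx -21.5 ly -27.5 z 136.9 [45 46 50]
180 162 lx -16.5 ly -29.0 z 136.4 [53 54 58]
181 162 lx -12.5 ly -24.0 z 133.0 [62 63 67]
182 162 lx -10.7 ly -27.3 z 134.2 [64 66 69]
183 162 lx -8.4 ly -28.9 z 134.5 [61 62 66]
184 162 lx -6.0 ly -29.9 z 134.4 [63 64 68]
185 162 lx -3.0 ly -28.7 z 133.1 [64 65 70]
186 162 lx -0.6 ly -29.9 z 133.1 [66 67 72]
187 162 lx 2.8 ly -27.7 z 131.2 [63 63 68]
188 162 lx 4.6 ly -31.0 z 132.4 [62 63 65]
177 163 lx -23.8 ly -25.2 z 133.3 [60 60 65]
178 163 lx -21.1 ly -24.9 z 132.5 [61 62 66]
180 163 lx -16.6 ly -28.1 z 133.0 [46 47 51]
```

```bash
python3 go.py .6145 -.0324 .25 160.7
```

```text
t 12.05 pos [0.5847 0.2262 0.2501] rpy [179.72   0.24 160.71] F [-0.3  1.2  0.5] open 0.0289
lin [-0.3786 -0.7807 -0.0019] rot [0.0031 0.0026 0.0002] rows 6.2
```

Emit:
arm_command(linear=[[-0.02, -0.04, 0], [-0.06, -0.12, 0], [-0.105, -0.22, 0], [-0.16, -0.33, 0], [-0.21, -0.44, 0]], delta_rot=[[0, 0, 0], [0, 0, 0], [0, 0, 0], [0, 0, 0], [0, 0, 0]], jaw=[1, 1, 1, 1, 1])

```text
t: 12.47
ee_pos: [0.5985, 0.0763, 0.2438]
orientation: [-179.9, -0.1, 160.7]
wrist_force: [0.3, -1.4, -1.8]
opening: 0.0285
```

Emit:
arm_command(linear=[[-0.05, -0.1, 0], [-0.095, -0.19, 0], [-0.13, -0.265, 0], [-0.155, -0.315, 0], [-0.166, -0.338, 0]], delta_rot=[[0, 0, 0], [0, 0, 0], [0, 0, 0], [0, 0, 0], [0, 0, 0]], jaw=[1, 1, 1, 1, 1])

```text
t: 12.88
ee_pos: [0.6118, -0.0387, 0.2432]
orientation: [-179.7, -0.1, 160.4]
wrist_force: [-0.4, 0.1, -1.8]
opening: 0.0288
```

Emit:
arm_command(linear=[[0, 0, 0], [0, 0, 0], [0, 0, 0], [0, 0, 0], [0, 0, 0]], delta_rot=[[0, 0, 0], [0, 0, 0], [0, 0, 0], [0, 0, 0], [0, 0, 0]], jaw=[1, 1, 1, 1, 1])

```text
t: 13.3
ee_pos: [0.6126, -0.031, 0.2456]
orientation: [180.0, 0.0, 160.9]
wrist_force: [-0.0, 0.9, -2.2]
opening: 0.0288
```

```bash
python3 - <<'E'
from h import *
s=snap("scene","s_m"); im=s["color"][140:240,220:320,::-1]; cv2.imwrite("pics/sm.png",cv2.resize(im,None,fx=6,fy=6,interpolation=cv2.INTER_CUBIC))
E
python3 go.py .6145 -.0324 .25 160.7;python3 ring.py s_m.npz .632 -.0396 .11 .16 >r.txt; awk '$3=="lx"' r.txt | sort -k2n -k1n | awk '{print $1,$2,$4,$6,$8,$9$10$11}' | awk '$5<142' | head -150
```

```text
t 13.35 pos [ 0.6127 -0.0314  0.2456] rpy [1.7997e+02 1.0000e-02 1.6085e+02] F [ 0.3  0.1 -1.8] open 0.0286
lin [-0.0069 -0.0012 -0.0148] rot [0.0004 0.0001 0.0016] rows 0.1
259 184 10.5 25.4 131.1 [172174176]
246 185 -26.8 22.1 140.5 [606163]
250 185 -19.3 15.8 141.9 [555557]
253 185 -5.6 26.4 132.1 [878895]
259 185 8.0 20.8 131.5 [131133140]
260 185 9.8 19.1 131.9 [140142148]
261 185 12.1 18.2 131.8 [150152159]
262 185 13.8 16.2 132.5 [156158164]
263 185 16.0 15.2 132.4 [171173176]
246 186 -27.6 20.6 138.7 [434446]
247 186 -25.4 19.5 138.7 [293032]
249 186 -21.8 16.1 139.6 [303133]
250 186 -18.8 16.8 138.4 [464750]
251 186 -13.0 22.7 133.4 [727378]
252 186 -8.8 25.5 130.6 [838590]
253 186 -8.2 21.4 132.8 [818389]
259 186 7.6 19.8 129.2 [102103108]
260 186 10.1 19.4 128.8 [103104109]
261 186 11.8 17.4 129.5 [108109115]
262 186 11.0 11.1 133.3 [114115122]
263 186 13.7 11.0 132.6 [135138144]
264 186 16.1 10.2 132.4 [155158163]
265 186 17.6 8.0 133.2 [172175178]
246 187 -27.6 20.6 135.8 [454648]
247 187 -26.0 18.3 136.7 [303134]
248 187 -22.9 19.1 135.4 [303135]
249 187 -21.0 17.6 135.
[... 2270 characters left out ...]
195 3.7 -27.0 132.2 [959699]
268 195 8.4 -23.7 128.9 [142144145]
254 196 -26.8 -19.6 133.9 [919292]
255 196 -26.0 -23.0 135.8 [414346]
256 196 -24.4 -24.9 136.5 [373842]
257 196 -21.5 -24.4 135.3 [484853]
258 196 -17.7 -22.4 133.0 [626466]
259 196 -14.1 -20.7 130.9 [858589]
260 196 -13.3 -24.0 132.6 [858589]
261 196 -10.8 -24.3 132.1 [838489]
262 196 -8.9 -25.8 132.4 [848589]
263 196 -5.8 -25.0 131.0 [838488]
264 196 -3.7 -26.0 131.0 [868891]
265 196 -1.9 -27.6 131.4 [949597]
266 196 2.1 -25.4 128.9 [113115117]
254 197 -26.1 -18.5 130.3 [128129130]
255 197 -25.9 -23.0 133.0 [747579]
257 197 -21.9 -25.3 133.2 [828286]
258 197 -18.7 -24.2 131.6 [114115116]
257 198 -21.6 -24.9 130.1 [137138139]
```

View pics/sm.png

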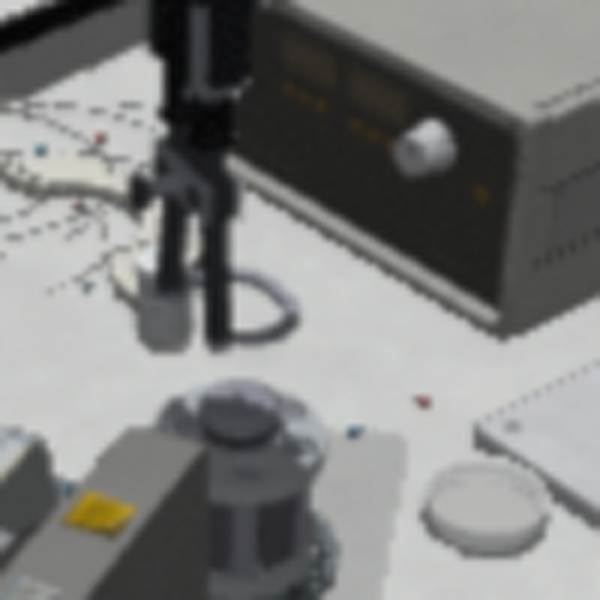

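The spread ring is clearly visible round the points (crop (240,310)). It needs about 3.3 mm along stand +x. I'll shift and come down to just above the shaft end.

Emit:
arm_command(linear=[[-0.005, 0, 0], [-0.011, 0, 0.02], [-0.011, 0, 0.06], [-0.011, 0, 0.09], [-0.011, 0, 0.105]], delta_rot=[[0, 0, 0], [0, 0, 0], [0, 0, 0], [0, 0, 0], [0, 0, 0]], jaw=[1, 1, 1, 1, 1])

```text
t: 13.77
ee_pos: [0.6146, -0.0343, 0.2115]
orientation: [-179.9, -0.2, 160.7]
wrist_force: [-0.3, -0.0, -0.9]
opening: 0.0282
```

Emit:
arm_command(linear=[[0, 0, 0], [0, 0, 0], [0, 0, 0], [0, 0, 0], [0, 0, 0]], delta_rot=[[0, 0, 0], [0, 0, 0], [0, 0, 0], [0, 0, 0], [0, 0, 0]], jaw=[1, 1, 1, 1, 1])

```text
t: 14.18
ee_pos: [0.6161, -0.0338, 0.2144]
orientation: [180.0, 0.1, 160.7]
wrist_force: [0.9, -0.3, -0.9]
opening: 0.0283
```

```bash
python3 - <<'E'
from h import *
s=snap("scene","s_n"); im=s["color"][175:235,235:295,::-1]; cv2.imwrite("pics/sn.png",cv2.resize(im,None,fx=10,fy=10,interpolation=cv2.INTER_CUBIC))
t=snap("top","t_n"); crop(t,254,205,28,"tn.png",10)
E
python3 go.py .6145 -.0324 .21 160.7;python3 ring.py s_n.npz .6312 -.0396 .091 .106 | awk '{print $1,$2,$4,$6,$8,$9$10$11}'
```

```text
t 14.28 pos [ 0.616  -0.0338  0.2143] rpy [1.7998e+02 5.0000e-02 1.6072e+02] F [-0.3  0.2 -1. ] open 0.0287
lin [0.0064 0.0027 0.0144] rot [0.0002 0.0005 0.0003] rows 0.1
260 195 12.0 20.3 101.5 [124126132]
261 195 14.9 20.5 100.6 [151152159]
262 195 16.5 18.3 101.4 [159161166]
263 195 18.9 17.4 101.2 [166168173]
264 195 20.6 15.4 101.9 [172174177]
253 196 -5.2 25.1 100.8 [146147150]
254 196 -4.0 22.0 102.3 [135137144]
260 196 12.0 20.2 98.6 [878893]
261 196 14.1 18.9 98.8 [104105111]
262 196 15.5 16.4 99.9 [114116123]
263 196 17.1 14.2 100.7 [130132140]
264 196 19.3 13.0 100.8 [137138146]
265 196 21.8 12.4 100.4 [154156162]
266 196 24.4 11.8 100.0 [170172176]
248 197 -21.4 20.4 105.5 [373840]
253 197 -8.2 19.3 102.2 [9799
254 197 -5.0 20.0 100.8 [104106113]
262 197 15.2 15.5 97.5 [116117121]
263 197 18.4 16.3 96.1 [114116120]
264 197 18.9 12.0 98.6 [106108114]
265 197 17.9 5.4 102.9 [123124132]
266 197 21.3 6.3 101.3 [144146154]
267 197 23.7 5.5 101.1 [163165170]
248 198 -21.7 19.9 102.9 [616263]
250 198 -18.6 15.1 104.9 [333536]
251 198 -15.1 16.5 103.0 [434447]
252 198 -12.3 16.7 
[... 1863 characters left out ...]
.6 101.7 [747580]
266 206 2.2 -28.0 102.0 [747580]
267 206 5.9 -26.5 99.9 [747680]
268 206 7.5 -28.5 100.7 [818387]
269 206 10.7 -27.8 99.2 [116118121]
256 207 -20.8 -20.6 101.7 [444648]
257 207 -21.3 -26.6 105.7 [444549]
258 207 -18.6 -26.5 104.8 [444549]
259 207 -16.3 -27.2 104.5 [505055]
260 207 -10.8 -22.1 99.5 [656770]
261 207 -10.3 -26.1 101.9 [727378]
262 207 -6.7 -24.6 99.8 [727378]
263 207 -6.1 -28.4 102.0 [727378]
264 207 -3.1 -28.0 100.8 [727378]
265 207 -1.0 -29.1 100.9 [737479]
266 207 2.1 -28.5 99.5 [848591]
267 207 5.1 -28.0 98.2 [100103108]
256 208 -21.2 -21.6 99.5 [646469]
257 208 -19.9 -24.1 100.7 [636369]
258 208 -19.1 -27.6 102.8 [646670]
259 208 -15.0 -25.1 99.8 [636468]
```

View pics/sn.png

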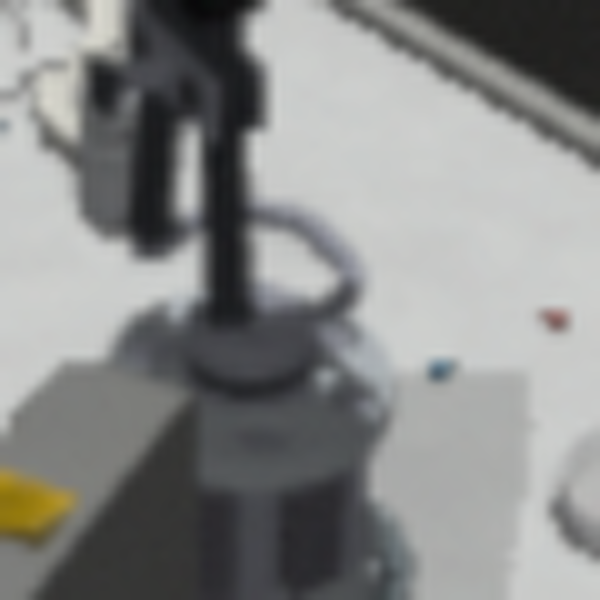

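View pics/tn.png

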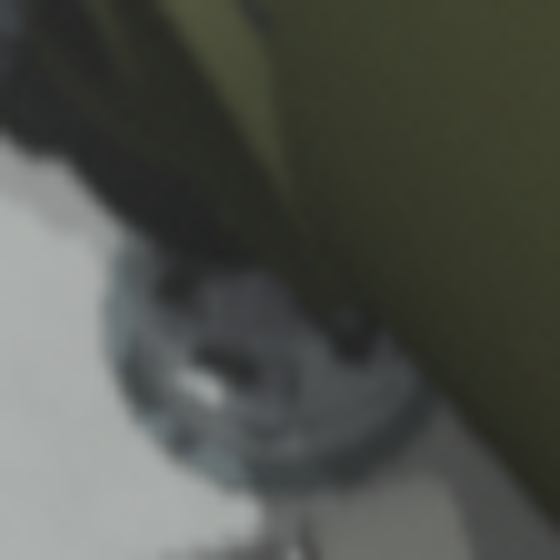

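```bash
python3 - <<'E'
from h import *
s=dict(np.load("s_n.npz")); g=s["color"].mean(2).astype(int)
a=np.radians(-19.3); X=np.array([np.cos(a),np.sin(a)]); Y=np.array([-X[1],X[0]]); O=np.array([.6312,-.0396])
def P(lx,ly,z): return proj(s,[*(O+X*lx/1e3+Y*ly/1e3),z])
print("near top",P(2.9,-26.65,.102),"near bot",P(2.9,-26.65,.098))
print("far outer top",P(2.9,26.65,.102), "far inner top",P(2.9,20.95,.102))
for th in (-24,-10,10,45,60): 
    r=np.radians(th); print(th,P(2.9+22*np.cos(r),(-4.65 if th<0 else 4.65)+22*np.sin(r),.102))
print("eyes",P(-18.5,17.6,.100),P(-18.5,-17.6,.100), "pins end",P(-18.5,17.6,.096),P(-18.5,-17.6,.096))
print("shaft top c",P(0,0,.085))
print("   ",list(range(244,276)))
for v in range(190,216): print(v,g[v,244:276].tolist())
E
```

```text
near top [265.96610951 205.64962547] near bot [265.91020155 207.01066584]
far outer top [255.59437031 194.46994332] far inner top [256.66178567 195.62050986]
-24 [270.59393942 200.7216903 ]
-10 [270.1162327  199.48444864]
10 [266.74702843 195.9954502 ]
45 [262.3185837  194.23180822]
60 [260.04595802 193.9791418 ]
eyes [249.56509754 199.1347811 ] [256.24548072 206.6586766 ] pins end [249.55055203 200.47445451] [256.21381623 208.01824373]
shaft top c [259.45498986 205.91804026]
    [244, 245, 246, 247, 248, 249, 250, 251, 252, 253, 254, 255, 256, 257, 258, 259, 260, 261, 262, 263, 264, 265, 266, 267, 268, 269, 270, 271, 272, 273, 274, 275]
190 [96, 98, 100, 92, 54, 32, 29, 39, 91, 163, 174, 71, 31, 29, 44, 114, 194, 202, 201, 202, 202, 203, 204, 203, 204, 203, 202, 202, 202, 202, 203, 202]
191 [93, 91, 93, 87, 49, 31, 27, 38, 93, 165, 172, 72, 30, 31, 44, 113, 192, 200, 201, 201, 202, 204, 203, 203, 204, 203, 202, 202, 203, 202, 203, 203]
192 [94, 94, 93, 87, 47, 30, 29, 42, 107, 183, 174, 81, 32, 33, 40, 98, 173, 198, 201, 200, 202, 201, 202, 202, 203, 203, 203, 202, 202, 202, 202, 20
[... 2798 characters left out ...]
82, 79, 77, 65, 54, 62, 68, 72, 72, 75, 74, 73, 71, 69, 64, 57, 71, 93, 101, 131, 166, 173, 175, 181, 195, 202]
212 [124, 122, 120, 116, 111, 102, 88, 85, 82, 70, 49, 44, 54, 63, 66, 70, 71, 67, 60, 55, 48, 55, 99, 144, 127, 102, 126, 156, 170, 174, 178, 182]
213 [123, 124, 123, 122, 120, 118, 112, 106, 98, 80, 63, 47, 41, 43, 44, 46, 45, 45, 41, 43, 52, 67, 95, 126, 103, 85, 92, 117, 145, 166, 162, 172]
214 [123, 123, 124, 123, 123, 122, 122, 120, 114, 99, 76, 68, 63, 54, 43, 43, 44, 48, 52, 60, 68, 75, 85, 94, 77, 73, 80, 95, 122, 159, 157, 171]
215 [123, 122, 124, 124, 123, 123, 122, 121, 111, 83, 68, 77, 76, 72, 70, 69, 70, 71, 72, 75, 79, 79, 82, 82, 74, 74, 91, 121, 129, 138, 154, 170]
```

The ring back and rim sit where they should laterally, but the depth and the far edge suggest it is about 1 mm toward the near side. I'll shift 1.2 mm in +y(tool) and lower in stages, watching the force.

Emit:
arm_command(linear=[[0.001, 0.004, 0], [0.001, 0.004, 0.01], [0.001, 0.004, 0.025], [0.001, 0.004, 0.035], [0.001, 0.004, 0.035]], delta_rot=[[0, 0, 0], [0, 0, 0], [0, 0, 0], [0, 0, 0], [0, 0, 0]], jaw=[1, 1, 1, 1, 1])

```text
t: 14.7
ee_pos: [0.6153, -0.0329, 0.2023]
orientation: [-180.0, -0.1, 160.7]
wrist_force: [-0.4, -0.2, -1.3]
opening: 0.0286
```

```bash
python3 - <<'E'
from h import *
s=snap("scene","s_o"); im=s["color"][180:235,235:290,::-1]; cv2.imwrite("pics/so.png",cv2.resize(im,None,fx=11,fy=11,interpolation=cv2.INTER_CUBIC))
E
python3 go.py .6145 -.0324 .1885 160.7
```

```text
t 14.75 pos [ 0.6155 -0.0328  0.2027] rpy [-1.7997e+02 -6.0000e-02  1.6073e+02] F [-0.3 -0.3 -1.6] open 0.0286
lin [0.0037 0.0001 0.0474] rot [-0.0003 -0.0006  0.0003] rows 0.3
```

View pics/so.png

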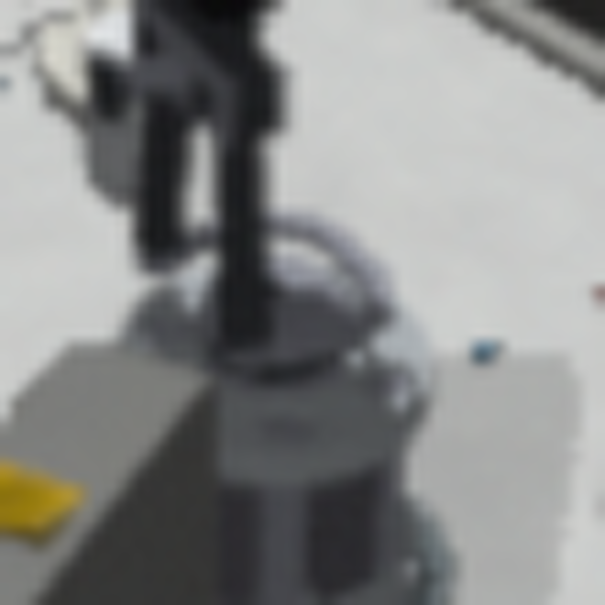

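Emit:
arm_command(linear=[[0, 0, 0.006], [0, 0, 0.012], [0, 0, 0.018], [0, 0, 0.024], [0, 0, 0.024]], delta_rot=[[0, 0, 0], [0, 0, 0], [0, 0, 0], [0, 0, 0], [0, 0, 0]], jaw=[1, 1, 1, 1, 1])

```text
t: 15.17
ee_pos: [0.6157, -0.0327, 0.1958]
orientation: [-180.0, -0.0, 160.7]
wrist_force: [-0.4, 0.4, -0.7]
opening: 0.0286
```

```bash
python3 - <<'E'
from h import *
s=snap("scene","s_p"); im=s["color"][185:230,240:290,::-1]; cv2.imwrite("pics/sp.png",cv2.resize(im,None,fx=12,fy=12,interpolation=cv2.INTER_CUBIC))
E
python3 go.py .6145 -.0324 .1885 160.7
```

```text
t 15.22 pos [ 0.6158 -0.0327  0.196 ] rpy [-1.8000e+02 -1.0000e-02  1.6072e+02] F [ 0.2  0.7 -0.8] open 0.0285
lin [ 0.0044 -0.0007  0.0249] rot [-0.     -0.0002  0.0003] rows 0.2
```

View pics/sp.png

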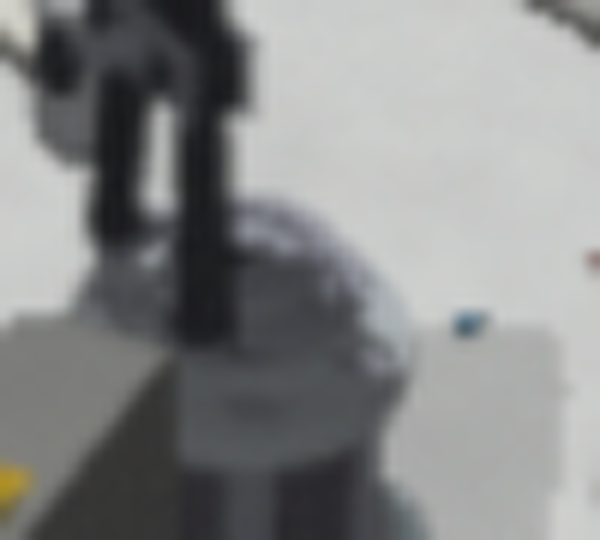

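Emit:
arm_command(linear=[[0, 0, 0.005], [0, 0, 0.01], [0, 0, 0.015], [0, 0, 0.019], [0, 0, 0.019]], delta_rot=[[0, 0, 0], [0, 0, 0], [0, 0, 0], [0, 0, 0], [0, 0, 0]], jaw=[1, 1, 1, 1, 1])

```text
t: 15.63
ee_pos: [0.6158, -0.0327, 0.1902]
orientation: [-180.0, -0.0, 160.7]
wrist_force: [0.2, 0.7, -2.3]
opening: 0.0286
```

```bash
python3 - <<'E'
from h import *
s=snap("scene","s_q"); im=s["color"][185:230,240:290,::-1]; cv2.imwrite("pics/sq.png",cv2.resize(im,None,fx=12,fy=12,interpolation=cv2.INTER_CUBIC))
E
python3 go.py .6145 -.0324 .1885 160.7;  python3 ring.py s_q.npz .6312 -.0396 .069 .1 | awk '{print $1,$2,$4,$6,$8,$9$10$11}'
```

```text
t 15.68 pos [ 0.6159 -0.0326  0.1903] rpy [ 1.8000e+02 -1.0000e-02  1.6073e+02] F [ 0.  -0.1 -1.8] open 0.0284
lin [ 0.0046 -0.0008  0.0061] rot [ 0.     -0.0001  0.0003] rows 0.1
248 200 -22.4 18.4 98.1 [565758]
251 200 -16.7 13.3 99.5 [707272]
248 201 -22.6 17.9 95.5 [555556]
249 201 -21.8 14.1 97.7 [293032]
250 201 -18.8 14.6 96.4 [363739]
251 201 -16.2 14.2 95.8 [878989]
248 202 -21.6 19.8 91.0 [474849]
249 202 -21.7 14.3 94.5 [283032]
250 202 -18.5 15.2 93.0 [383941]
251 202 -16.4 13.7 93.2 [919393]
247 203 -23.1 22.3 86.9 [111112112]
248 203 -23.2 16.7 90.4 [424344]
249 203 -21.2 15.2 90.8 [282931]
250 203 -18.8 14.5 90.4 [383941]
251 203 -16.7 13.2 90.6 [919292]
254 203 -1.6 25.8 77.9 [125127128]
260 203 7.1 10.3 85.0 [150153159]
261 203 9.3 9.2 85.1 [155157164]
262 203 12.2 9.3 84.1 [161163168]
263 203 19.8 17.6 76.5 [173175178]
247 204 -22.6 23.3 83.0 [969898]
248 204 -23.1 16.8 87.3 [373840]
249 204 -21.9 13.8 88.8 [272931]
250 204 -18.2 15.6 86.6 [353739]
251 204 -14.0 18.2 83.6 [787979]
253 204 -4.9 24.8 76.6 [122123126]
254 204 -2.0 24.9 75.6 [104105109]
260 204 4.6 5.8 
[... 5616 characters left out ...]
074]
266 214 4.1 -26.4 76.5 [687074]
267 214 6.0 -28.0 77.1 [686974]
268 214 9.4 -27.0 75.2 [686873]
255 215 -23.3 -21.1 79.1 [505154]
257 215 -20.0 -25.2 80.8 [424346]
258 215 -15.5 -21.9 77.0 [474751]
259 215 -14.0 -24.2 78.1 [575963]
260 215 -11.0 -23.8 76.8 [717377]
261 215 -9.4 -25.9 77.7 [727377]
262 215 -6.0 -24.8 75.8 [717277]
263 215 -5.0 -27.9 77.6 [727478]
264 215 -1.7 -26.9 75.8 [717377]
265 215 1.4 -26.3 74.4 [717377]
266 215 3.1 -28.3 75.2 [737479]
255 216 -23.6 -21.8 76.7 [676972]
256 216 -21.6 -23.1 76.9 [636469]
257 216 -19.7 -24.7 77.3 [646670]
258 216 -17.6 -25.9 77.5 [656771]
259 216 -14.0 -24.3 75.1 [727477]
264 216 0.5 -23.4 69.7 [788184]
266 216 5.1 -25.1 69.3 [788183]
```

View pics/sq.png

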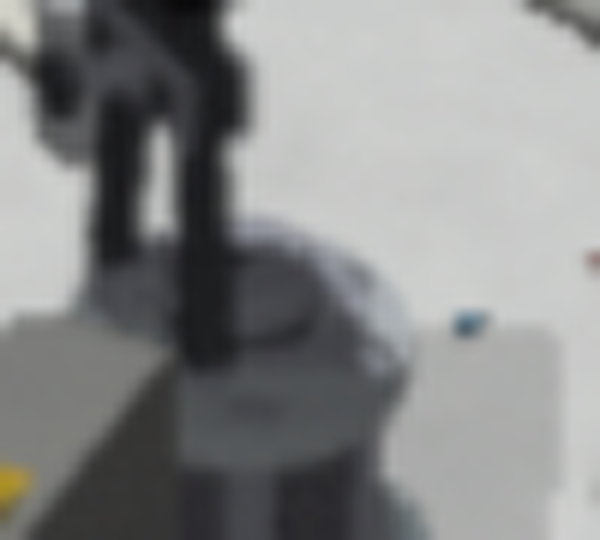

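The ring is round the shaft: its top face measures about 77 mm, the shaft top 85 mm, and there is no sideways force. Another 1.5 mm down.

Emit:
arm_command(linear=[[0, 0.001, 0.002], [0, 0.001, 0.004], [0, 0.001, 0.005], [0, 0.001, 0.005], [0, 0.001, 0.005]], delta_rot=[[0, 0, 0], [0, 0, 0], [0, 0, 0], [0, 0, 0], [0, 0, 0]], jaw=[1, 1, 1, 1, 1])

```text
t: 16.1
ee_pos: [0.6161, -0.0323, 0.189]
orientation: [180.0, 0.0, 160.7]
wrist_force: [0.0, -0.3, -2.7]
opening: 0.0285
```

Emit:
arm_command(linear=[[0, 0, 0], [0, 0, 0], [0, 0, 0], [0, 0, 0], [0, 0, 0]], delta_rot=[[0, 0, 0], [0, 0, 0], [0, 0, 0], [0, 0, 0], [0, 0, 0]], jaw=[1, 1, 1, 1, 1])

```text
t: 16.52
ee_pos: [0.6161, -0.0323, 0.189]
orientation: [180.0, 0.0, 160.7]
wrist_force: [0.9, -0.0, -0.7]
opening: 0.0287
```

```bash
python3 - <<'E'
from h import *
a=np.radians(-19.3); X=np.array([np.cos(a),np.sin(a)]); Y=np.array([-X[1],X[0]]); O=np.array([.6312,-.0396])
Ps=[]
for i in range(4):
    s=snap("scene","s_r%d"%i); Ps.append(cloud(s)); 
C=np.median(Ps,0); g=s["color"].mean(2)
im=s["color"][185:230,240:290,::-1]; cv2.imwrite("pics/sr.png",cv2.resize(im,None,fx=12,fy=12,interpolation=cv2.INTER_CUBIC))
L=np.stack([(C[...,:2]-O)@X,(C[...,:2]-O)@Y,C[...,2]],-1)*1000
for v in range(203,219):
    print(v,[(u,*L[v,u].round(1).tolist()) for u in range(246,274) if 72.5<L[v,u,2]<81 and 18<np.hypot(*L[v,u,:2])<31])
k=(np.hypot(L[...,0],L[...,1])<14)&(abs(L[...,2]-85)<4); print("shaft top z",np.median(L[k][:,2]))
k=(np.hypot(L[...,0],L[...,1])>31)&(np.hypot(L[...,0],L[...,1])<35)&(abs(L[...,2]-68)<4); print("flange z",np.median(L[k][:,2]),k.sum())
E
python3 go.py .6145 -.0324 .1885 160.7
```

```text
203 []
204 [(253, -4.3, 26.1, 75.5), (254, -2.0, 25.0, 75.5), (265, 22.8, 12.5, 75.7)]
205 [(252, -8.8, 22.8, 76.0), (253, -6.7, 21.3, 76.2), (266, 22.2, 6.3, 76.8)]
206 [(250, -17.5, 16.7, 79.6), (251, -14.4, 17.4, 78.1), (252, -10.6, 19.2, 75.7), (267, 23.1, 2.6, 75.7)]
207 [(248, -23.4, 16.1, 78.7), (249, -20.0, 17.3, 76.9), (250, -17.4, 17.0, 76.3), (251, -15.5, 15.1, 76.9), (252, -11.8, 17.0, 74.5), (267, 20.5, -1.9, 76.4), (268, 23.5, -1.7, 75.3)]
208 [(248, -21.8, 19.1, 73.2), (249, -20.8, 15.7, 75.2), (250, -17.9, 16.0, 74.0), (251, -15.6, 15.0, 73.9), (267, 19.1, -4.6, 75.6), (268, 20.7, -6.6, 76.4), (269, 23.0, -7.6, 76.3)]
209 [(267, 18.4, -5.8, 73.5), (268, 19.0, -9.7, 75.8), (269, 21.1, -11.1, 76.1), (270, 23.4, -12.1, 76.0)]
210 [(268, 16.4, -14.4, 76.7), (269, 18.5, -15.6, 76.8), (270, 21.2, -15.9, 76.1)]
211 [(268, 14.0, -18.6, 77.2), (269, 16.9, -18.6, 76.3), (270, 18.5, -20.7, 77.1)]
212 [(267, 10.3, -20.3, 76.5), (268, 12.6, -21.2, 76.3), (269, 14.7, -22.5, 76.5), (270, 19.5, -19.2, 72.7)]
213 [(265, 3.5, -22.4, 77.1), (266, 5.5, -23.8, 77.4), (267, 8.0, -24.3, 76.
[... 243 characters left out ...]
266, 3.3, -27.7, 77.7), (267, 6.7, -26.7, 75.9), (268, 10.5, -25.2, 73.6)]
215 [(255, -22.4, -19.4, 77.7), (259, -12.9, -22.2, 76.4), (260, -10.3, -22.6, 75.8), (261, -8.2, -23.7, 75.9), (262, -6.5, -25.5, 76.5), (263, -4.1, -26.4, 76.3), (264, -1.3, -26.3, 75.3), (265, 1.2, -26.7, 74.7), (266, 3.8, -27.0, 74.1)]
216 [(255, -21.9, -18.7, 74.0), (257, -19.1, -23.6, 76.4), (258, -17.3, -25.3, 77.0), (259, -13.7, -23.8, 74.7)]
217 [(258, -17.3, -25.4, 74.0)]
218 []
shaft top z 84.89923423829451
flange z 67.74878733608308 45
t 16.72 pos [ 0.6161 -0.0323  0.1891] rpy [1.7999e+02 2.0000e-02 1.6073e+02] F [-0.5  0.  -1.6] open 0.0284
lin [ 0.005  -0.002   0.0018] rot [0.0001 0.0002 0.0003] rows 0.0
```

View pics/sr.png

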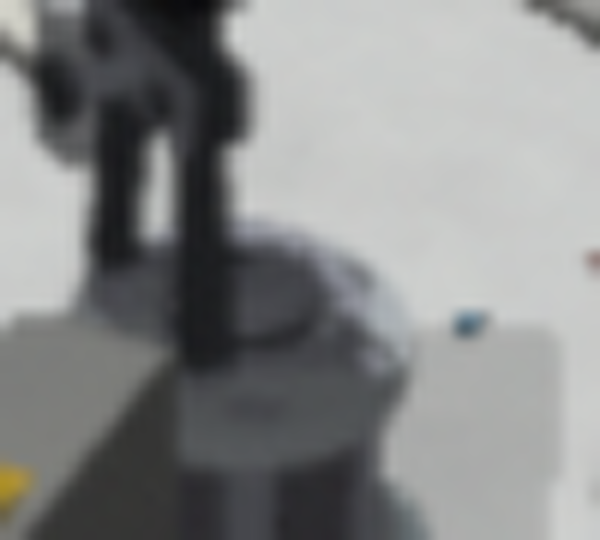

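The ring's mid-height measures 73.7 to 75.0 mm all round against the groove's 74 mm. It is centred to about 1 mm, and the wrist force is just the pliers' weight. Handing in.

```bash
python3 -c "
from cell import *
print(job_done()); o=observe(); print(o['t'],o['wrist_force'],o['opening'],o['ee_pos'])"
```

```text
the job is handed in; nothing more can be done
None
the job is handed in; nothing more can be done
```

I finished the job and handed it in at about 16.7 s. No verdict came back, and a final state reading was refused after hand-in.

**Roller:** I lowered it about 20 mm into the empty pocket with no measurable force and let it drop. It shows through the pocket window, and the top view showed all six pockets filled alike. I did not measure its exact depth.

**Ring:** I squeezed the pliers with 60 N, lifted them straight out with the ring spread, and lowered the ring over the shaft.
- **Height:** its mid-height measures about 74.1 mm at the back, 73.7 mm on the left and 75.0 mm on the right, against the groove's 74 mm.
- **Centring:** the ring's back is about 21 mm from the shaft's axis (21.5 mm wanted). The ring is centred to about 1 mm.
- **Load:** the wrist force is about 1.6 N, roughly the pliers' own weight, so I see no sign of pressing on the drum.

**Checks that disagreed:**
- The gripper opening read about 29 mm on the squeezed handles, where 36 mm was expected. It also read about 2 mm low on the roller.
- The points' image columns hinted at a few degrees of pliers twist, or a slightly different ring position. The depth readings did not show it.
- I could not read the ring opening directly. The depth readings put the points at least 35 mm apart, about full spread.

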